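# Hang up the darkroom stirring paddles in the catch-door cupboard

## Robot

A 6-joint arm with a two-finger parallel gripper is mounted at the origin on the work surface. World frame = base frame: x ahead of the robot, y to its left, z up, the work surface at z = 0. Lengths are in m, angles in degrees, forces in N, time in s.
With the tool pointing down it reaches from about 0.275 to 0.875 m from the base axis. Payload 12.5 kg.
Tool frame: the origin (TCP) lies on the centre line of the jaws, within the pads' length; the fingertips stand 25 mm ahead of it and the grasp point (between the pads) lies 6 mm ahead of it; z points along the fingers, y is the direction in which the jaws open and shut (so a half turn about z gives the same grasp; the last joint's range is limited). The gripper opens to 85 mm and grips with 20 to 120 N. Pads are 22 mm wide; open, the fingers measure 114 mm over their backs; the gripper's body (76 mm by 85 mm) begins 54 mm behind the grasp point. The pads swing forward as they close: fully open they stand 13 mm farther back than shut.
Start: joints at [64.194, 20.094, 94.641, -0, 65.266, -4.847], TCP at [0.197, 0.514, 0.235] pointing down, gripper open.
Joint ranges: [-157.81, 157.81], [-45, 120.19], [0.68, 151.7], [-89.99, 269.99], [4.06, 180], [-164.3, 164.3]. Speed limits (degrees/s): [127.2, 127.2, 159.86, 180, 180, 180].

## Interface

Orientations are given as a 3x3 rotation matrix whose columns are the frame's x, y, z axes.
In Python, from plant import env, eyes gives the robot as it stands. The module is installed in compiled form; this text tells all that it offers.
- The arm moves only by the tool jog_arm, never from a script. Its argument "commands" is a list of rows, each a list of 3 entries, a list of its own where there are three numbers: the shift along the tool's x, y, z in mm, then the turn about the tool's z in degrees, then the finger opening in mm, from 0 to 85.4. In form: [[[tx, ty, tz], turn, hand], ...]. A call has 1 to 5 rows; each row shifts and turns the commanded pose from where the row before left it, along the tool's axes as they then stand; what a row does not reach is not made up. A row lasts 1/12 s, in which the tool goes at most 41.7 mm and 7.16 degrees, less where a joint would pass 70% of its speed; a pose out of reach is approached as far as the arm can. A call with a gripper value outside its range is refused whole. The fingers move at their own pace and stop on an object; "squeeze" is the grip in N (left out, the last holds). Time passes only in rows, so rows that do not move let the fingers close. It gives the time, the measured TCP pose, the force and the opening at its end, in the units of the state.
- env.state(): the state, without advancing time (a new reading comes with each control period).
- eyes.get_image(name): name is "scene" or "top" or "wrist"; returns the picture (480x640x3 uint8, red, green, blue); there is no depth.
- eyes.calibration(name): a dict with "vertical_fov" (degrees; the focal length in pixels is half the picture's height over the tangent of half this angle, whatever the lens; pixels are square), "cx", "cy" (the principal point, pixels), "world_from_camera" (4x4, takes a point from camera to world coordinates). Camera axes: x right, y down, z forward; pixel columns grow to the right and rows downward; lengths in m; the calibration is good to about 2 mm. A picture is of the moment at which its call begins: read the wrist's pose just before it. calibration takes no time and is no camera call; for the wrist camera it gives the pose at the moment of the call.
- env.finish_job(): hands the job in, once; it reports no verdict.
The state is a dict: "time_s": time; "joints": joint angles; "qd": joint speeds; "tau": joint torques, N m; "position": TCP position; "ee_rot": TCP orientation; "force": force on the tool from outside, world axes, zero at the start; "moment": the same for the moment, N m; "finger_gap": finger opening in m.
Only numpy, scipy, OpenCV 4.12 (cv2) and the standard library are available. Lean on these libraries where they do the work, as an engineer would, in place of code of your own. Each camera call takes 0.05 s, during which the arm holds its last target. There are 200 camera calls.

## Task

Tidy away the rinsed stirring paddles, so that the chemicals stay apart: pull the small cupboard open past its catch, hang every paddle that lies on the bench by its eye on the hook of its own colour inside the door, then push the door shut until the catch snaps home with the paddles still hanging. Leave the bottles, beakers and other things on the bench where they stand.

Things in the scene. Friction and masses are not known exactly. Their poses are not given: they have to be found in the camera images.
- cabinet: small bench cupboard of light wood, 170 mm deep, 270 mm wide, 250 mm high, standing on the bench; its front faces its own -x; origin at the centre of its underside. A sprung roller hangs under the roof just inside the front, at the end away from the hinge
- door (a joint): angle of the cupboard's grey door (rad): 0 shut, growing as it swings out towards the robot; stop at 1.75; it stays where left. Vertical hinge at the cupboard's front right edge (its -y side). Pushed shut, a brass striker meets the sprung roller from 0.08 to 0.035 rad (about 8 N at the handle); below 0.035 it snaps to 0 and is held. Pulling open takes about 8 N over the first 0.035 rad
- door_hinge (a point): point on the hinge axis, at the door's inner face, 135 mm above the bench; turns with the door: its x axis points square out of the door's inner face (into the cupboard when shut), its y axis runs along the door to the free edge. The door is 270 mm wide, 16 mm thick, 20 to 250 mm above the bench
- handle (a point): middle of the door's handle: a level steel bar, 11 mm thick and 80 mm long along the door (the point's y axis), on two 9 mm studs 36 mm either side of the middle; 40 mm in front of the outer face (34 mm clear behind it), 195 mm from the hinge, 232 mm above the bench, 18 mm below the door's top. Axes as door_hinge
- hook_red (a point): the red hook on the inside of the door, marked by a red disc behind it and a red mark on the door's top edge above it; 80 mm from the hinge. 7 mm steel wire: it leaves the door's inner face level for 34 mm, then turns straight up 20 mm (tip 23.5 mm above the level part's axis). The point lies on the axis of the level part, 20 mm from the door face, 180 mm above the bench; axes as door_hinge (the turned-up tip is 14 mm along +x)
- paddle_red: red plastic stirring paddle, flat, 8 mm thick, 131 mm long, 50 g: a handle 20 mm wide and 50 mm long, a blade 36 by 45 mm at one end and an eye 36 by 36 mm with a 22 mm square opening at the other. Origin at the middle of the handle, on one face (lower face at the start); x points to the eye (end at +61 mm, blade end at -70 mm). It is the same either way up. May be absent
- eye_red (a point): centre of the eye's opening in the red paddle, 43 mm from the handle's middle; moves with the paddle
- hook_yellow (a point): the yellow hook on the inside of the door, marked by a yellow disc behind it and a yellow mark on the door's top edge above it; 125 mm from the hinge. 7 mm steel wire: it leaves the door's inner face level for 34 mm, then turns straight up 20 mm (tip 23.5 mm above the level part's axis). The point lies on the axis of the level part, 20 mm from the door face, 180 mm above the bench; axes as door_hinge (the turned-up tip is 14 mm along +x)
- paddle_yellow: yellow plastic stirring paddle, flat, 8 mm thick, 131 mm long, 50 g: a handle 20 mm wide and 50 mm long, a blade 36 by 45 mm at one end and an eye 36 by 36 mm with a 22 mm square opening at the other. Origin at the middle of the handle, on one face (lower face at the start); x points to the eye (end at +61 mm, blade end at -70 mm). It is the same either way up. May be absent
- eye_yellow (a point): centre of the eye's opening in the yellow paddle, 43 mm from the handle's middle; moves with the paddle
- hook_green (a point): the green hook on the inside of the door, marked by a green disc behind it and a green mark on the door's top edge above it; 170 mm from the hinge. 7 mm steel wire: it leaves the door's inner face level for 34 mm, then turns straight up 20 mm (tip 23.5 mm above the level part's axis). The point lies on the axis of the level part, 20 mm from the door face, 180 mm above the bench; axes as door_hinge (the turned-up tip is 14 mm along +x)
- paddle_green: green plastic stirring paddle, flat, 8 mm thick, 131 mm long, 50 g: a handle 20 mm wide and 50 mm long, a blade 36 by 45 mm at one end and an eye 36 by 36 mm with a 22 mm square opening at the other. Origin at the middle of the handle, on one face (lower face at the start); x points to the eye (end at +61 mm, blade end at -70 mm). It is the same either way up. May be absent
- eye_green (a point): centre of the eye's opening in the green paddle, 43 mm from the handle's middle; moves with the paddle
- hook_blue (a point): the blue hook on the inside of the door, marked by a blue disc behind it and a blue mark on the door's top edge above it; 215 mm from the hinge. 7 mm steel wire: it leaves the door's inner face level for 34 mm, then turns straight up 20 mm (tip 23.5 mm above the level part's axis). The point lies on the axis of the level part, 20 mm from the door face, 180 mm above the bench; axes as door_hinge (the turned-up tip is 14 mm along +x)
- paddle_blue: blue plastic stirring paddle, flat, 8 mm thick, 131 mm long, 50 g: a handle 20 mm wide and 50 mm long, a blade 36 by 45 mm at one end and an eye 36 by 36 mm with a 22 mm square opening at the other. Origin at the middle of the handle, on one face (lower face at the start); x points to the eye (end at +61 mm, blade end at -70 mm). It is the same either way up. May be absent
- eye_blue (a point): centre of the eye's opening in the blue paddle, 43 mm from the handle's middle; moves with the paddle
- brown_bottle: brown chemical bottle, 72 mm across, 190 mm high; not part of the job; origin at the centre of its underside
- white_bottle: white bottle with a red cap, 80 mm across, 160 mm high; not part of the job; origin at the centre of its underside
- tank: black film-developing tank, 104 mm across, 130 mm high; not part of the job; origin at the centre of its underside
- small_beaker: small glass beaker, 56 mm across, 70 mm high; not part of the job; origin at the centre of its underside
- big_beaker: large glass beaker, 100 mm across, 130 mm high; not part of the job; origin at the centre of its underside
- film_can: black film canister, 34 mm across, 50 mm high; not part of the job; origin at the centre of its underside
- reel: white film reel, 90 mm across, 44 mm high; not part of the job; origin at the centre of its underside
Things that resemble listed ones, but are neither listed nor needed, are in the scene too. Leave any grey look-alike of the paddle_yellow alone. There is more than one size of the paddle_blue; the job needs the smaller.

How it is judged:
By the outcome, as a careful person would: the job done as asked, in the order asked, and still so for the second after the job is handed in, with the robot touching nothing.
Of paddle_red, paddle_yellow, paddle_green, paddle_blue only 3 to 4 are there at a start; the rules pass over those that are not, and their reading is None.
At some moment in a run one of paddle_red, paddle_yellow, paddle_green, paddle_blue may be knocked a few centimetres aside while the robot is not near it.
Once in a run the grip may slacken for a moment while it holds something.
It also fails if it takes over 210 s, if anything falls off the work surface, if the arm or the gripper's body presses on something with over 40 N, if the wrist force passes 120 N, or if a joint passes its speed limit or range.

## Working session

There is one attempt and no reset: what is moved stays moved. The work goes in short steps, Python scripts to look and compute and a tool call to move; the robot and the scene stay as the last step left them, time stands still between calls to the robot, and variables do not carry over. Pictures are saved under pics/ and viewed, about 12 in all and at most 16, crops included, and the job is handed in when it is done.

Besides the shell and the picture viewer there is one more tool, called after "Call:" by a JSON object that holds its "api" and its "payload". jog_arm: Moves the arm, as the interface text tells. Its arguments: {"type":"object","properties":{"commands":{"type":"array"},"squeeze":{"type":"number"}},"required":["commands"]}

```bash
mkdir -p pics
cat > h.py <<'E'
from plant import env, eyes
import numpy as np, cv2
def snap(n,f,crop=None,s=1):
    im=eyes.get_image(n); cv2.imwrite('pics/full_'+f,im[:,:,::-1])
    if crop: im=im[crop[1]:crop[3],crop[0]:crop[2]]
    im=cv2.resize(im,None,fx=s,fy=s,interpolation=cv2.INTER_CUBIC); cv2.imwrite('pics/'+f,im[:,:,::-1])
def ray(n,u,v,z,c=None):
    c=c or eyes.calibration(n); f=240/np.tan(np.radians(c['vertical_fov'])/2); T=np.array(c['world_from_camera'])
    d=T[:3,:3]@np.array([(u-c['cx'])/f,(v-c['cy'])/f,1]); o=T[:3,3]
    return o+d*(z-o[2])/d[2]
def proj(n,p):
    c=eyes.calibration(n); f=240/np.tan(np.radians(c['vertical_fov'])/2); T=np.array(c['world_from_camera'])
    q=T[:3,:3].T@(np.array(p)-T[:3,3]); return f*q[0]/q[2]+c['cx'],f*q[1]/q[2]+c['cy']
E
python3 - <<'E'
from h import *
np.set_printoptions(precision=4,suppress=True)
snap('top','t1.png'); snap('scene','s1.png')
print(env.state()); 
for n in('top','scene','wrist'): print(n,eyes.calibration(n))
E
```

```text
{'time_s': 0.1, 'joints': array([64.1932, 20.1221, 94.6721, -0.0006, 65.2637, -4.8472]), 'qd': array([-0.1498,  0.0427, -0.1217, -0.0134,  0.0523, -0.0829]), 'tau': array([  0.0008, -50.6827, -29.1878,  -0.0001,   0.0025,  -0.    ]), 'position': array([0.1966, 0.5134, 0.2342]), 'ee_rot': array([[-0.9338,  0.3577, -0.0004],
       [ 0.3577,  0.9338, -0.0009],
       [ 0.0001, -0.001 , -1.    ]]), 'force': array([ 0.6286, -0.8739,  1.0399]), 'moment': array([ 0.0106, -0.01  ,  0.0566]), 'finger_gap': 0.08527341432549575}
top {'vertical_fov': 50.532958870615914, 'cx': 314.414800217784, 'cy': 236.86401886747566, 'world_from_camera': array([[ 0.0129, -0.9932,  0.1161,  0.3682],
       [-0.9999, -0.0129,  0.0009,  0.0809],
       [ 0.0006, -0.1161, -0.9932,  1.5732],
       [ 0.    ,  0.    ,  0.    ,  1.    ]])}
scene {'vertical_fov': 49.14319805293539, 'cx': 327.14652850759353, 'cy': 238.71724644720013, 'world_from_camera': array([[-0.7752,  0.3277, -0.54  ,  1.2895],
       [ 0.6312,  0.4361, -0.6415,  1.0124],
       [ 0.0253, -0.8381, -0.5449,  0.9513],
       [ 0.    ,  0.    ,  0.    ,  1.    ]])}
wrist {'vertical_fov': 67.00199048419789, 'cx': 320.82548298018935, 'cy': 236.53059714402684, 'world_from_camera': array([[ 0.3586,  0.8953,  0.2642,  0.13  ],
       [ 0.9335, -0.3439, -0.1015,  0.5398],
       [ 0.    ,  0.283 , -0.9591,  0.3744],
       [ 0.    ,  0.    ,  0.    ,  1.    ]])}
```

View pics/t1.png

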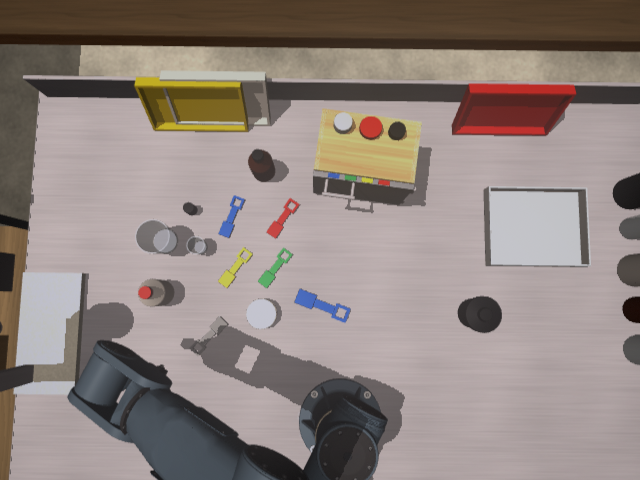

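View pics/s1.png

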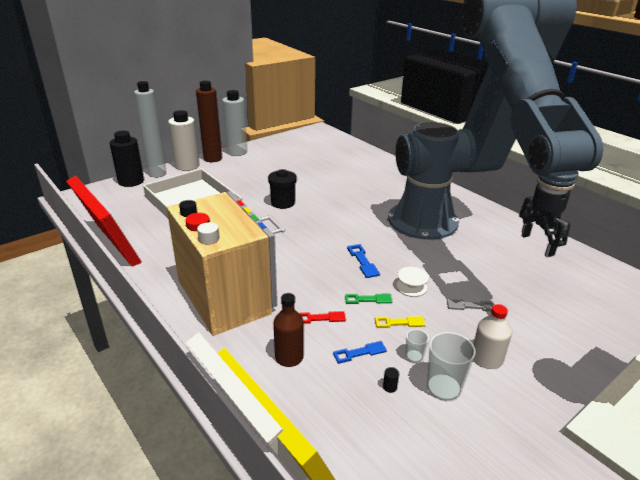

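Run:
```python
from h import *
np.set_printoptions(precision=4,suppress=True)
im=cv2.imread('pics/full_t1.png'); c=im[108:292,205:425]; cv2.imwrite('pics/t1c.png',cv2.resize(c,None,fx=3.25,fy=3.25,interpolation=cv2.INTER_CUBIC))
hsv=cv2.cvtColor(im,cv2.COLOR_BGR2HSV)
R={'red':[(0,10),(170,180)],'yellow':[(22,34)],'green':[(45,80)],'blue':[(105,125)]}
win=(210,185,360,330)
for k,rs in R.items():
    m=sum(cv2.inRange(hsv,(a,110,60),(b,255,255)) for a,b in rs); w=np.zeros_like(m); w[win[1]:win[3],win[0]:win[2]]=m[win[1]:win[3],win[0]:win[2]]
    w[:205,308:]=0
    n,l,st,ce=cv2.connectedComponentsWithStats(w)
    for i in range(1,n):
        if st[i,4]<60: continue
        ys,xs=np.where(l==i); P=np.array([ray('top',u,v,.008)[:2] for u,v in zip(xs,ys)])
        (cx,cy),(a,b),_=cv2.minAreaRect((P*1000).astype(np.float32)); ctr=np.array([cx,cy])/1000
        d=np.linalg.svd(P-P.mean(0))[2][0]; s=(P-ctr)@d
        if s.mean()>0: d=-d   # mass is at blade end; d points to eye
        print(k,st[i],'ctr',ctr,'size',a,b,'eyeyaw',np.degrees(np.arctan2(d[1],d[0])), 'handlemid',ctr+d*.0045)
```

```text
red [267 198  32  40 348] ctr [0.6098 0.1824] size 36.59333419799805 129.2449951171875 eyeyaw -33.357243254273264 handlemid [0.6135 0.18  ]
yellow [218 248  34  40 347] ctr [0.4541 0.326 ] size 34.86475372314453 129.88153076171875 eyeyaw -35.633609772633704 handlemid [0.4578 0.3234]
green [259 249  32  38 280] ctr [0.4548 0.2032] size 32.51979446411133 126.26403045654297 eyeyaw -35.93530179997027 handlemid [0.4584 0.2006]
blue [219 196  25  42 314] ctr [0.6127 0.3429] size 34.50315475463867 128.063232421875 eyeyaw -19.974706363178782 handlemid [0.6169 0.3413]
blue [295 289  55  33 555] ctr [0.3418 0.0563] size 166.12557983398438 44.39209747314453 eyeyaw -110.95289360547999 handlemid [0.3402 0.0521]
```

View pics/t1c.png

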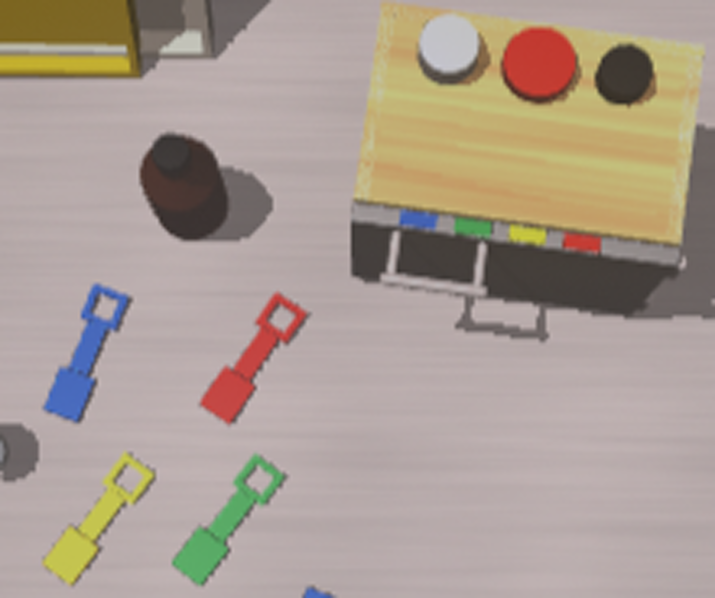

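```bash
cat >> h.py <<'E'
def cr(u,v,z): return ray('top',205+(u+.5)/3.25-.5,108+(v+.5)/3.25-.5,z)
E
python3 - <<'E'
from h import *
np.set_printoptions(precision=4,suppress=True)
iL,iR,oL,oR=cr(356,200,.25),cr(683,243,.25),cr(352,219,.25),cr(680,263,.25)
print(iL,iR,oL,oR,[np.linalg.norm(a) for a in (iL-iR,oL-oR,iR-oR)])
bL,bR=cr(383,281,.2375),cr(486,292,.2375)
hb=(bL+bR)/2; print('bar',bL,bR,np.linalg.norm(bL-bR),hb)
v=(iL-iR)+(oL-oR); yaw=np.arctan2(-v[0],v[1]); print('yaw',np.degrees(yaw))
b1,b2=cr(383,3,.25),cr(703,45,.25)
w=b1-b2;print('backyaw',np.degrees(np.arctan2(-w[0],w[1])), b1-iL,b2-iR)
X=np.array([np.cos(yaw),np.sin(yaw)]);Y=np.array([-X[1],X[0]])
print('hinge from door',iR[:2],' from handle',hb[:2]+.056*X-.195*Y)
# marks: centre pixels at mid thickness
for n,u,vv,r in(('b',418,219,.215),('g',473,226,.17),('y',527,234,.125),('r',582,242,.08)):
  print(n,cr(u,vv,.25)[:2]+.008*X-r*Y)
E
```

```text
[0.7042 0.0851 0.25  ] [ 0.6718 -0.1823  0.25  ] [0.6883 0.0881 0.25  ] [ 0.6551 -0.1797  0.25  ] [np.float64(0.2693699544034514), np.float64(0.2699075139575549), np.float64(0.016863216655056693)]
bar [0.6396 0.062  0.2375] [ 0.6315 -0.0226  0.2375] 0.08506322383834553 [0.6355 0.0197 0.2375]
yaw -6.98070439416187
backyaw -7.001763315455791 [ 0.1676 -0.0202  0.    ] [ 0.1674 -0.0182  0.    ]
hinge from door [ 0.6718 -0.1823]  from handle [ 0.6674 -0.1807]
b [ 0.6708 -0.1802]
g [ 0.671  -0.1805]
y [ 0.6704 -0.18  ]
r [ 0.6698 -0.1803]
```

```bash
cat >> h.py <<'E'
import json,sys
def cur():
    s=env.state(); R=np.array(s['ee_rot']); return np.array(s['position']),np.degrees(np.arctan2(R[1,1],R[0,1]))
def plan(way,hand,start=None,step=38.,ang=6.5):
    """way: list of (x,y,z,heading of tool y or None); tool down; prints rows in tool axes, mm"""
    p,h=start or cur(); rows=[]
    for x,y,z,H in way:
        H=h if H is None else H
        n=int(max(np.ceil(np.linalg.norm(np.array([x,y,z])-p)*1000/step),np.ceil(abs(H-h)/ang),1))
        for q,g in zip(np.linspace(p,[x,y,z],n+1)[1:],np.linspace(h,H,n+1)[1:]):
            a=np.radians(h); ty=np.array([np.cos(a),np.sin(a),0]); tz=np.array([0,0,-1.]); tx=np.cross(ty,tz)
            d=(q-p)*1000; r=[round(float(d@t),1) for t in(tx,ty,tz)]; rows.append([r,round(h-g,1),hand])
            p=p+(r[0]*tx+r[1]*ty+r[2]*tz)/1000; h=h-rows[-1][1]
    for i in range(0,len(rows),5): print(json.dumps(rows[i:i+5]))
    return p,h
E
python3 - <<'E'
from h import *
plan([(.25,.42,.335,40),(.61,.03,.335,-7),(.637,.020,.335,-7),(.637,.02,.24,-7)],30)
E
```

```text
[[[-16.7, -13.6, -20.2], 5.8, 30], [[-17.9, -11.9, -20.1], 5.8, 30], [[-19.0, -10.0, -20.2], 5.8, 30], [[-20.0, -8.0, -20.1], 5.8, 30], [[-20.7, -5.9, -20.2], 5.8, 30]]
[[[-37.9, 1.8, 0.0], 3.4, 30], [[-37.7, 4.0, 0.0], 3.3, 30], [[-37.4, 6.1, 0.0], 3.4, 30], [[-36.9, 8.4, 0.0], 3.3, 30], [[-36.5, 10.5, 0.0], 3.4, 30]]
[[[-35.7, 12.6, 0.0], 3.4, 30], [[-34.9, 14.8, 0.0], 3.3, 30], [[-34.1, 16.7, 0.0], 3.4, 30], [[-33.0, 18.7, 0.0], 3.3, 30], [[-31.8, 20.6, 0.0], 3.4, 30]]
[[[-30.6, 22.4, 0.0], 3.4, 30], [[-29.1, 24.2, 0.0], 3.3, 30], [[-27.8, 25.8, 0.0], 3.4, 30], [[-26.2, 27.4, 0.0], 3.3, 30], [[-6.6, 28.1, 0.0], 0.0, 30]]
[[[-0.0, -0.0, 31.7], 0.0, 30], [[-0.0, -0.0, 31.6], 0.0, 30], [[-0.0, -0.0, 31.7], 0.0, 30]]
```

Call:
{"api": "jog_arm", "payload": {"commands": [[[-16.7,-13.6,-20.2],5.8,30],[[-17.9,-11.9,-20.1],5.8,30],[[-19,-10,-20.2],5.8,30],[[-20,-8,-20.1],5.8,30],[[-20.7,-5.9,-20.2],5.8,30]]}}

```text
time_s: 0.52
position: [0.2504, 0.4192, 0.3362]
ee_rot: [[-0.64, 0.769, -0.0], [0.769, 0.64, -0.0], [-0.0, -0.001, -1.0]]
force: [0.2, 0.2, 0.7]
finger_gap: 0.0297
```

Call:
{"api": "jog_arm", "payload": {"commands": [[[-37.9,1.8,0],3.4,30],[[-37.7,4,0],3.3,30],[[-37.4,6.1,0],3.4,30],[[-36.9,8.4,0],3.3,30],[[-36.5,10.5,0],3.4,30]]}}

```text
time_s: 0.93
position: [0.3795, 0.2793, 0.3354]
ee_rot: [[-0.392, 0.92, -0.0], [0.92, 0.392, -0.0], [0.0, -0.0, -1.0]]
force: [1.0, 1.0, 0.8]
finger_gap: 0.0301
```

Call:
{"api": "jog_arm", "payload": {"commands": [[[-35.7,12.6,0],3.4,30],[[-34.9,14.8,0],3.3,30],[[-34.1,16.7,0],3.4,30],[[-33,18.7,0],3.3,30],[[-31.8,20.6,0],3.4,30]]}}

```text
time_s: 1.35
position: [0.5082, 0.1399, 0.3353]
ee_rot: [[-0.109, 0.994, -0.0], [0.994, 0.109, -0.0], [0.0, -0.0, -1.0]]
force: [-0.6, 0.6, 0.3]
finger_gap: 0.0298
```

Call:
{"api": "jog_arm", "payload": {"commands": [[[-30.6,22.4,0],3.4,30],[[-29.1,24.2,0],3.3,30],[[-27.8,25.8,0],3.4,30],[[-26.2,27.4,0],3.3,30],[[-6.6,28.1,0],0,30]]}}

```text
time_s: 1.77
position: [0.638, 0.0166, 0.3351]
ee_rot: [[0.127, 0.992, -0.001], [0.992, -0.127, -0.001], [-0.001, -0.001, -1.0]]
force: [-0.6, 0.4, -0.3]
finger_gap: 0.0305
```

Run:
```python
from h import *
print(cur(),env.state()['joints']); snap('wrist','w1.png'); print(cur(),env.state()['finger_gap'])
print(proj('wrist',(.637,.02,.2375)), [proj('wrist',ee) for ee in((.6418,.0597,.2375),(.6322,-.0197,.2375))])
```

```text
(array([0.63801621, 0.01664842, 0.33507787]), np.float64(-7.3056350203553295)) [-2.66523809e+00  2.54135308e+01  7.27250108e+01 -4.46100523e-02
  8.19055301e+01  4.64667851e+00]
(array([0.64123974, 0.01613593, 0.33389688]), np.float64(-7.205540090765671)) 0.030366854529782154
(np.float64(313.24774710039986), np.float64(236.11130515571298)) [(np.float64(312.4893074120304), np.float64(176.96851728045186)), (np.float64(313.93951166294414), np.float64(290.05479652301574))]
```

View pics/w1.png

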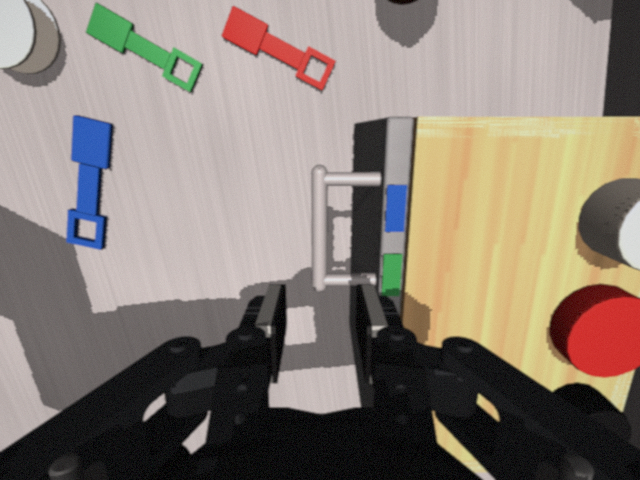

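Call:
{"api": "jog_arm", "payload": {"commands": [[[6,0,0],0,30],[[0,0,0],0,30]]}}

```text
time_s: 1.98
position: [0.6378, 0.0269, 0.3347]
ee_rot: [[0.121, 0.993, -0.001], [0.993, -0.121, 0.0], [0.0, -0.001, -1.0]]
force: [0.3, 0.5, 0.1]
finger_gap: 0.03
```

Run:
```python
from h import *
print(cur()); im=eyes.get_image('wrist'); print(cur())
c=im[120:420,200:480]; cv2.imwrite('pics/w2.png',cv2.resize(c,None,fx=2,fy=2)[:,:,::-1])
print(proj('wrist',(.638,.024,.2375)))
```

```text
(array([0.63778176, 0.02689093, 0.33467994]), np.float64(-6.9559737507227295))
(array([0.63742558, 0.02702023, 0.33510562]), np.float64(-6.9111635564178))
(np.float64(321.5777642083774), np.float64(244.43501498449345))
```

View pics/w2.png

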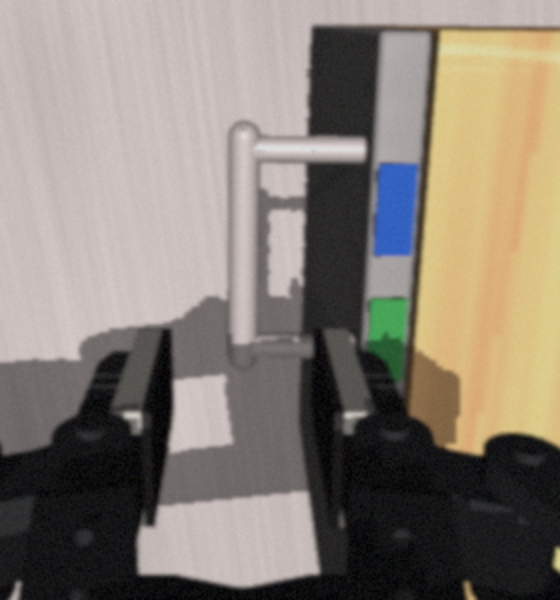

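Call:
{"api": "jog_arm", "payload": {"commands": [[[-2.5,0.5,32],0,30],[[0,0,32],0,30],[[0,0,32],0,30],[[0,0,0],0,30],[[0,0,0],0,30]]}}

```text
time_s: 2.45
position: [0.6372, 0.0243, 0.2395]
ee_rot: [[0.12, 0.993, -0.002], [0.993, -0.12, 0.0], [-0.0, -0.002, -1.0]]
force: [0.3, 0.2, 0.7]
finger_gap: 0.0302
```

Call:
{"api": "jog_arm", "payload": {"commands": [[[0,0,0],0,5],[[0,0,0],0,5],[[0,0,0],0,5],[[0,0,0],0,5],[[0,0,0],0,5]], "squeeze": 40}}

```text
time_s: 2.87
position: [0.6385, 0.0237, 0.2406]
ee_rot: [[0.121, 0.993, 0.002], [0.993, -0.121, -0.0], [0.0, 0.002, -1.0]]
force: [-0.6, 0.2, 3.4]
finger_gap: 0.0047
```

Run:
```python
from h import *
p,h=cur(); print(p,h,env.state()['force'],env.state()['finger_gap'])
H=np.array([.670,-.178]); a0=-7
v=p[:2]-H; r=np.hypot(*v); b=np.degrees(np.arctan2(v[1],v[0])); print(r,b)
way=[]
for t in list(np.arange(1,4,1))+list(range(6,97,5)):
    w=np.radians(b+t); way.append((H[0]+r*np.cos(w),H[1]+r*np.sin(w),p[2],h+t))
print(way[-1]); plan(way,5)
```

```text
[0.63845275 0.02368262 0.24055302] -6.959666873058966 [-0.59964096  0.23046842  3.40974692] 0.004705889278053746
0.20413502851345733 98.89018342582759
(np.float64(0.47271980122843743), np.float64(-0.23045601051207365), np.float64(0.2405530155870102), np.float64(89.04033312694104))
[[[-1.0, -3.4, 0.0], -1.0, 5], [[-1.0, -3.4, 0.0], -1.0, 5], [[-1.0, -3.5, 0.0], -1.0, 5], [[-3.2, -10.2, 0.0], -3.0, 5], [[-5.6, -16.9, 0.0], -5.0, 5]]
[[[-5.6, -16.9, 0.0], -5.0, 5], [[-5.6, -16.9, 0.0], -5.0, 5], [[-5.6, -16.9, 0.0], -5.0, 5], [[-5.6, -16.9, 0.0], -5.0, 5], [[-5.6, -16.9, 0.0], -5.0, 5]]
[[[-5.7, -16.9, 0.0], -5.0, 5], [[-5.6, -16.9, 0.0], -5.0, 5], [[-5.6, -16.9, 0.0], -5.0, 5], [[-5.6, -16.9, 0.0], -5.0, 5], [[-5.6, -16.9, 0.0], -5.0, 5]]
[[[-5.6, -16.9, 0.0], -5.0, 5], [[-5.6, -16.9, 0.0], -5.0, 5], [[-5.6, -16.9, 0.0], -5.0, 5], [[-5.6, -16.9, 0.0], -5.0, 5], [[-5.6, -16.9, 0.0], -5.0, 5]]
[[[-5.6, -16.9, 0.0], -5.0, 5], [[-5.6, -16.9, 0.0], -5.0, 5]]
```

Run:
```python
from h import *
im=eyes.get_image('wrist'); c=im[120:420,200:480]
s=eyes.get_image('scene'); print(proj('scene',(.638,.024,.232)),env.state()['force'],env.state()['moment'])
u,v=map(int,proj('scene',(.638,.024,.232))); s=s[v-75:v+75,u-65:u+65]
cv2.imwrite('pics/w3.png',np.hstack([cv2.resize(c,(400,430)),cv2.resize(s,(372,430))])[:,:,::-1])
```

```text
(np.float64(274.9646442382812), np.float64(222.85152881666727)) [-0.1824135   0.01928118  5.20665482] [ 0.07661938  0.08312938 -0.00289728]
```

View pics/w3.png

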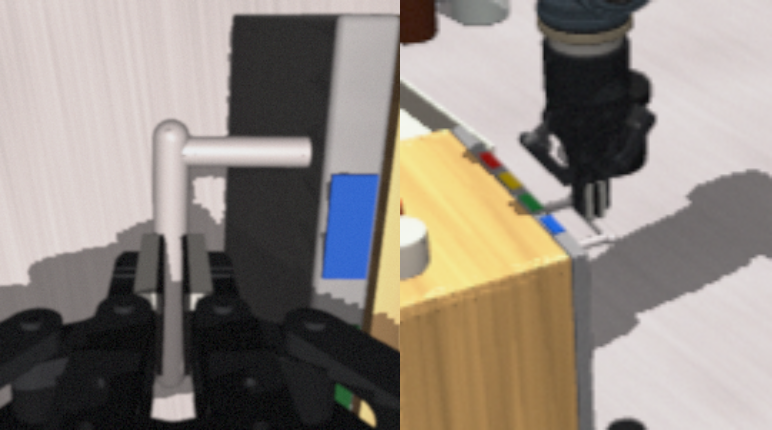

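Call:
{"api": "jog_arm", "payload": {"commands": [[[-1,-3.4,0],-1,3],[[-1,-3.4,0],-1,3],[[-1,-3.5,0],-1,3],[[-3.2,-10.2,0],-3,3],[[-5.6,-16.9,0],-5,3]]}}

```text
time_s: 3.38
position: [0.6003, 0.0141, 0.2393]
ee_rot: [[-0.073, 0.997, 0.0], [0.997, 0.073, 0.0], [0.0, 0.0, -1.0]]
force: [0.2, -0.5, -0.2]
finger_gap: 0.0029
```

Run:
```python
from h import *
im=eyes.get_image('wrist'); c=im[120:420,200:480]; print(cur(),env.state()['force'],env.state()['moment'])
s=eyes.get_image('scene')
s=s[150:310,180:340]
cv2.imwrite('pics/w4.png',np.hstack([cv2.resize(c,(400,430)),cv2.resize(s,(400,430))])[:,:,::-1])
```

```text
(array([0.59749667, 0.01327066, 0.23921625]), np.float64(4.632770127186107)) [ 1.74021973 -0.81690208  0.93860521] [-0.01329131 -0.02736417  0.00639605]
```

View pics/w4.png

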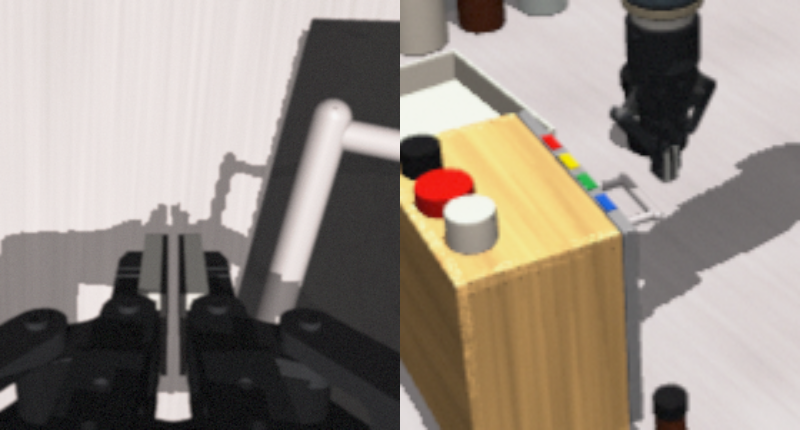

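Run:
```python
from h import *
p,h=cur();print(p)
for d in (0,.006,.015,.025,.035): print(d,[tuple(round(float(x)) for x in proj('wrist',p+[o,0,-d])) for o in(0,.01)],[tuple(round(float(x)) for x in proj('scene',p+[0,0,-d]))])
```

```text
[0.59865377 0.013529   0.23947684]
0 [(319, 307), (343, 308)] [(285, 214)]
0.006 [(319, 300), (342, 302)] [(285, 216)]
0.015 [(319, 292), (341, 293)] [(285, 219)]
0.025 [(320, 283), (340, 284)] [(285, 222)]
0.035 [(320, 275), (339, 277)] [(285, 225)]
```

Run:
```python
from h import *
p,h=cur()
plan([(*p[:2],.285,h),(.638,.0245,.285,-7),(.638,.0245,.222,-7)],30,step=32)
```

```text
[[[0.0, 0.0, -22.8], 0.0, 30], [[0.0, 0.0, -22.7], 0.0, 30], [[4.0, 20.0, -0.0], 5.6, 30], [[6.0, 19.5, -0.0], 5.6, 30], [[0.0, 0.0, 31.5], -0.0, 30]]
[[[0.0, 0.0, 31.5], -0.0, 30]]
```

Call:
{"api": "jog_arm", "payload": {"commands": [[[0,0,-22.8],0,30],[[0,0,-22.7],0,30],[[4,20,0],5.7,30],[[6,19.5,0],5.7,30],[[0,0,0],0,30]]}}

```text
time_s: 3.9
position: [0.6418, 0.0255, 0.2849]
ee_rot: [[0.135, 0.991, 0.001], [0.991, -0.135, 0.0], [0.0, 0.001, -1.0]]
force: [0.0, 0.4, 0.5]
finger_gap: 0.0297
```

Call:
{"api": "jog_arm", "payload": {"commands": [[[0,0,30],0,30],[[0,0,20],0,30],[[0,0,13],0,30],[[0,0,0],0,30]]}}

```text
time_s: 4.23
position: [0.6381, 0.0248, 0.2187]
ee_rot: [[0.128, 0.992, -0.005], [0.992, -0.128, 0.0], [-0.001, -0.005, -1.0]]
force: [0.4, -0.2, -0.0]
finger_gap: 0.0301
```

Call:
{"api": "jog_arm", "payload": {"commands": [[[0,0,0],0,5],[[0,0,0],0,5],[[0,0,0],0,5],[[0,0,0],0,5],[[0,0,0],0,5]], "squeeze": 40}}

```text
time_s: 4.65
position: [0.6379, 0.025, 0.2226]
ee_rot: [[0.128, 0.992, -0.004], [0.992, -0.128, 0.0], [-0.0, -0.004, -1.0]]
force: [-10.9, 0.4, 0.6]
finger_gap: 0.0096
```

Call:
{"api": "jog_arm", "payload": {"commands": [[[-1,-3.4,0],-1,3],[[-1,-3.4,0],-1,3],[[-1,-3.5,0],-1,3],[[-3.2,-10.2,0],-3,3],[[-5.6,-16.9,0],-5,3]]}}

```text
time_s: 5.07
position: [0.6018, 0.0163, 0.2227]
ee_rot: [[-0.066, 0.998, 0.001], [0.998, 0.066, 0.001], [0.001, 0.001, -1.0]]
force: [-0.6, 1.0, -1.2]
finger_gap: 0.0091
```

Call:
{"api": "jog_arm", "payload": {"commands": [[[-5.6,-16.9,0],-5,3],[[-5.6,-16.9,0],-5,3],[[-5.6,-16.9,0],-5,3],[[-5.6,-16.9,0],-5,3],[[-5.6,-16.9,0],-5,3]]}}

```text
time_s: 5.48
position: [0.5248, -0.0306, 0.2226]
ee_rot: [[-0.484, 0.875, -0.002], [0.875, 0.484, 0.002], [0.003, -0.001, -1.0]]
force: [-4.5, 4.2, -4.0]
finger_gap: 0.0097
```

Call:
{"api": "jog_arm", "payload": {"commands": [[[-5.6,-16.9,0],-5,3],[[-5.6,-16.9,0],-5,3],[[-5.6,-16.9,0],-5,3],[[-5.6,-16.9,0],-5,3],[[-5.6,-16.9,0],-5,3]]}}

```text
time_s: 5.9
position: [0.4754, -0.1049, 0.2226]
ee_rot: [[-0.808, 0.589, -0.005], [0.589, 0.808, 0.002], [0.006, -0.001, -1.0]]
force: [-13.9, 5.0, 5.3]
finger_gap: 0.0095
```

Call:
{"api": "jog_arm", "payload": {"commands": [[[-5.6,-16.9,0],-5,3],[[-5.6,-16.9,0],-5,3],[[-5.6,-16.9,0],-5,3],[[-5.6,-16.9,0],-5,3],[[-5.6,-16.9,0],-5,3]]}}

```text
time_s: 6.32
position: [0.4622, -0.1935, 0.2226]
ee_rot: [[-0.981, 0.192, -0.008], [0.192, 0.981, 0.001], [0.008, -0.001, -1.0]]
force: [-23.0, -1.2, 6.3]
finger_gap: 0.0093
```

Call:
{"api": "jog_arm", "payload": {"commands": [[[-5.6,-16.9,0],-5,3],[[-5.6,-16.9,0],-5,3],[[0,0,0],0,3],[[0,0,0],0,3]]}}

```text
time_s: 6.65
position: [0.4681, -0.23, 0.2226]
ee_rot: [[-1.0, 0.024, -0.009], [0.024, 1.0, -0.002], [0.009, -0.002, -1.0]]
force: [-28.8, -8.1, 8.7]
finger_gap: 0.009
```

Call:
{"api": "jog_arm", "payload": {"commands": [[[0,0,0],0,30],[[0,0,0],0,30],[[0,0,0],0,30],[[0,0,-25],0,30],[[0,0,-40],0,30]]}}

```text
time_s: 7.07
position: [0.4709, -0.2272, 0.2853]
ee_rot: [[-1.0, 0.023, -0.005], [0.023, 1.0, 0.003], [0.005, 0.003, -1.0]]
force: [1.7, 0.1, -0.5]
finger_gap: 0.0301
```

Run:
```python
from h import *
np.set_printoptions(precision=4,suppress=True)
print(cur()); im=eyes.get_image('wrist');cal=eyes.calibration('wrist');t=eyes.get_image('top')
cv2.imwrite('pics/full_t2.png',t[:,:,::-1]);cv2.imwrite('pics/full_w5.png',im[:,:,::-1])
a=cv2.resize(t[100:330,210:440],(460,460)); b=cv2.resize(im,None,fx=.5,fy=.5)
cv2.imwrite('pics/t2.png',np.hstack([a,cv2.copyMakeBorder(b,0,220,0,0,0)])[:,:,::-1])
```

```text
(array([ 0.4709, -0.2272,  0.2853]), np.float64(88.67083972981966))
```

View pics/t2.png

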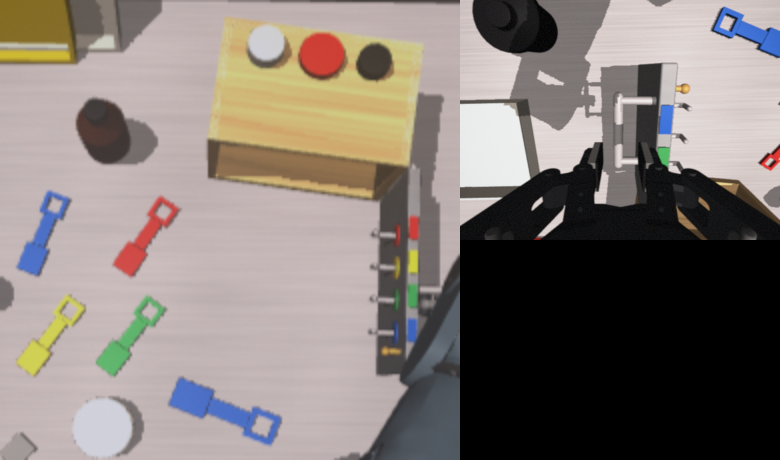

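Run:
```python
from h import *
np.set_printoptions(precision=4,suppress=True)
for n,u,v in(('r',373,234),('y',373.5,266),('g',373.5,298),('b',372,331)):
    print(n,ray('top',210+u/2-.25,100+v/2-.25,.2035))
for n,u,v in(('r',413,229),('y',412.5,262),('g',412.5,296),('b',411.5,331)):
    print(n,ray('top',210+u/2-.25,100+v/2-.25,.25))
th=np.radians(89); H=np.array([.670,-.178]); X=np.array([np.cos(th),np.sin(th)]);Y=np.array([-X[1],X[0]])
for r in(.08,.125,.17,.215): print(H+.034*X+r*Y, H-.008*X+r*Y)
im=cv2.imread('pics/full_t2.png'); cv2.imwrite('pics/t2c.png',cv2.resize(im[195:295,380:440],None,fx=6,fy=6,interpolation=cv2.INTER_CUBIC))
w=cv2.imread('pics/full_w5.png'); cv2.imwrite('pics/w5c.png',cv2.resize(w[110:350,380:560],None,fx=2.5,fy=2.5,interpolation=cv2.INTER_CUBIC))
a,b=cv2.imread('pics/t2c.png'),cv2.imread('pics/w5c.png'); cv2.imwrite('pics/m1.png',np.hstack([a,cv2.resize(b,(430,600))]))
```

```text
r [ 0.5864 -0.1401  0.2035]
y [ 0.5425 -0.1405  0.2035]
g [ 0.4989 -0.1402  0.2035]
b [ 0.4542 -0.138   0.2035]
r [ 0.5863 -0.1853  0.25  ]
y [ 0.5425 -0.1842  0.25  ]
g [ 0.4977 -0.1837  0.25  ]
b [ 0.4519 -0.1819  0.25  ]
[ 0.5906 -0.1426] [ 0.5899 -0.1846]
[ 0.5456 -0.1418] [ 0.5449 -0.1838]
[ 0.5006 -0.141 ] [ 0.4999 -0.183 ]
[ 0.4556 -0.1403] [ 0.4549 -0.1822]
```

View pics/m1.png

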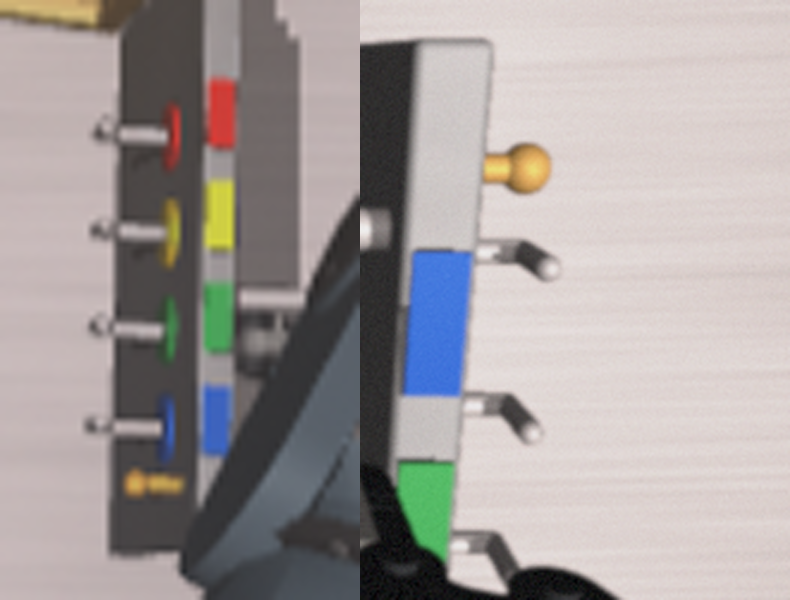

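Run:
```python
from h import *
np.set_printoptions(precision=4,suppress=True)
for n,u,v in(('r',103,127),('y',102,229),('g',98,326),('b',93,425)):
    print(n,ray('top',380+u/6-.4,195+v/6-.4,.2035))
for n,u,v in(('b',458.7,217.2),('g',452.4,283.6)): print(n,ray('wrist',u,v,.2035))
for r,u,v in((.215+.0225,432,250),(.215-.0225,428,395)): # mark edges outer side not used
    pass
```

```text
r [ 0.5891 -0.1415  0.2035]
y [ 0.5424 -0.1408  0.2035]
g [ 0.4983 -0.1387  0.2035]
b [ 0.4537 -0.1362  0.2035]
b [ 0.4603 -0.1389  0.2035]
g [ 0.5073 -0.1392  0.2035]
```

Run:
```python
from h import *
print(cur())
p=cur()[0]
plan([(p[0]+.01,p[1]+.03,.335,87),(.607,.184,.335,57),(.607,.184,.20,57)],45)
```

```text
(array([ 0.47417164, -0.22902024,  0.29303247]), np.float64(88.6816423416211))
[[[-4.7, 15.1, -21.0], 0.8, 45], [[-4.4, 15.2, -21.0], 0.9, 45], [[-9.3, 35.4, 0.0], 2.7, 45], [[-7.7, 35.7, 0.0], 2.8, 45], [[-5.8, 36.1, 0.0], 2.7, 45]]
[[[-4.2, 36.3, 0.0], 2.7, 45], [[-2.5, 36.5, 0.0], 2.7, 45], [[-0.7, 36.6, 0.0], 2.8, 45], [[1.0, 36.5, 0.0], 2.7, 45], [[2.8, 36.5, 0.0], 2.7, 45]]
[[[4.5, 36.3, 0.0], 2.7, 45], [[6.1, 36.0, 0.0], 2.8, 45], [[8.0, 35.7, 0.0], 2.7, 45], [[-0.0, 0.0, 33.8], -0.0, 45], [[-0.0, 0.0, 33.7], -0.0, 45]]
[[[-0.0, 0.0, 33.8], -0.0, 45], [[-0.0, 0.0, 33.7], -0.0, 45]]
```

Call:
{"api": "jog_arm", "payload": {"commands": [[[-4.7,15.1,-21],0.8,45],[[-4.4,15.2,-21],0.9,45],[[-9.3,35.4,0],2.7,45],[[-7.7,35.7,0],2.8,45],[[-5.8,36.1,0],2.7,45]]}}

```text
time_s: 7.58
position: [0.5161, -0.0921, 0.3299]
ee_rot: [[-0.98, 0.198, 0.002], [0.198, 0.98, -0.0], [-0.002, -0.0, -1.0]]
force: [1.1, 0.6, -0.7]
finger_gap: 0.0452
```

Call:
{"api": "jog_arm", "payload": {"commands": [[[-4.2,36.3,0],2.7,45],[[-2.5,36.5,0],2.7,45],[[-0.7,36.6,0],2.8,45],[[1,36.5,0],2.7,45],[[2.8,36.5,0],2.7,45]]}}

```text
time_s: 8.0
position: [0.5719, 0.0827, 0.3296]
ee_rot: [[-0.907, 0.422, 0.002], [0.422, 0.907, 0.0], [-0.001, 0.001, -1.0]]
force: [0.5, -0.7, 0.2]
finger_gap: 0.045
```

Call:
{"api": "jog_arm", "payload": {"commands": [[[4.5,36.3,0],2.7,45],[[6.1,36,0],2.8,45],[[8,35.7,0],2.7,45],[[0,0,33.8],0,45],[[0,0,33.7],0,45]]}}

```text
time_s: 8.42
position: [0.6061, 0.1875, 0.2622]
ee_rot: [[-0.84, 0.543, 0.005], [0.543, 0.84, 0.001], [-0.004, 0.004, -1.0]]
force: [1.1, 0.3, -1.4]
finger_gap: 0.0446
```

Call:
{"api": "jog_arm", "payload": {"commands": [[[0,0,33.8],0,45],[[0,0,33.7],0,45],[[0,0,0],0,45],[[0,0,0],0,45],[[0,0,0],0,45]]}}

```text
time_s: 8.83
position: [0.6061, 0.1852, 0.1964]
ee_rot: [[-0.838, 0.545, 0.003], [0.545, 0.838, 0.001], [-0.002, 0.002, -1.0]]
force: [-0.1, -0.6, 0.0]
finger_gap: 0.0449
```

```bash
cat >> h.py <<'E'
HS={'red':[(0,10),(170,180)],'yellow':[(22,34)],'green':[(45,80)],'blue':[(105,125)]}
def find(k,cam='wrist',z=.008,lo=.09,hi=.15,win=None):
    """paddles of colour k: list of (handle mid xy, heading of eye, length mm)"""
    c=eyes.calibration(cam); im=eyes.get_image(cam); hsv=cv2.cvtColor(im,cv2.COLOR_RGB2HSV)
    m=sum(cv2.inRange(hsv,(a,110,60),(b,255,255)) for a,b in HS[k]); n,l,st,ce=cv2.connectedComponentsWithStats(m); out=[]
    for i in range(1,n):
        if st[i,4]<60: continue
        x,y,w,h,_=st[i]; edge= x==0 or y==0 or x+w==640 or y+h==480
        cn=cv2.findContours((l==i).astype(np.uint8),0,2)[0][0][:,0]
        P=np.array([ray(cam,u,v,z,c)[:2] for u,v in cn]); (cx,cy),wh,_=cv2.minAreaRect((P*1000).astype(np.float32)); ctr=np.array([cx,cy])/1000
        ys,xs=np.where(l==i); s=np.random.default_rng(0).permutation(len(xs))[:800]
        A=np.array([ray(cam,u,v,z,c)[:2] for u,v in zip(xs[s],ys[s])]); B=cv2.boxPoints(((cx,cy),wh,_))
        e=[B[1]-B[0],B[2]-B[1]]; d=max(e,key=np.linalg.norm); d=d/np.linalg.norm(d)
        if ((A-ctr)@d).mean()>0: d=-d
        out.append((np.round(ctr+d*.0045,4),round(float(np.degrees(np.arctan2(d[1],d[0]))),1),np.round(sorted(wh),1),'EDGE' if edge else ''))
    return out
E
python3 - <<'E'
from h import *
print(cur()); snap('wrist','w6.png',s=.75); print(cur())
for k in('red','blue','green','yellow'): print(k,find(k),find(k,'top'))
E
```

```text
(array([0.60611162, 0.18521342, 0.19644895]), np.float64(56.95260870553483))
(array([0.60625711, 0.18520605, 0.19683927]), np.float64(56.948626512017576))
red [(array([0.6137, 0.1825]), -34.0, array([ 35.5, 130.3]), ''), (array([0.8646, 0.2962]), 20.7, array([30. , 95.9]), '')] [(array([ 0.9711, -0.5545]), -89.2, array([165.6, 401.8]), ''), (array([ 0.9097, -0.0898]), 0.8, array([70.2, 72.3]), ''), (array([0.3745, 0.6059]), 90.7, array([36.5, 37.1]), '')]
blue [(array([0.3598, 0.0879]), -123.0, array([32.8, 95.9]), 'EDGE'), (array([0.6173, 0.3426]), -20.2, array([ 37.2, 129.9]), '')] [(array([0.6173, 0.3411]), -19.8, array([ 34.5, 129.5]), ''), (array([0.3281, 0.0203]), 69.1, array([44.4, 79.9]), '')]
green [(array([0.4711, 0.1933]), -36.4, array([35.3, 98.1]), 'EDGE')] []
yellow [(array([0.4928, 0.2951]), -123.1, array([30.5, 36.1]), 'EDGE'), (array([0.9497, 0.328 ]), -19.1, array([ 75.8, 151.7]), 'EDGE')] [(array([0.9744, 0.4891]), 90.0, array([175.9, 367.2]), ''), (array([0.4575, 0.3231]), -35.4, array([ 35.5, 129.9]), '')]
```

View pics/w6.png

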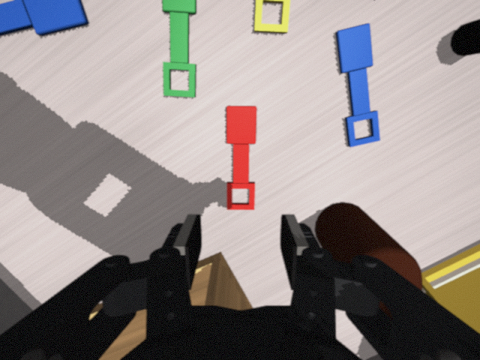

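Call:
{"api": "jog_arm", "payload": {"commands": [[[0,2,38],1,40],[[0,0,38],0,40],[[0,0,38],0,40],[[0,0,38],0,40],[[0,0,13],0,40]]}}

```text
time_s: 9.7
position: [0.6034, 0.1859, 0.024]
ee_rot: [[-0.828, 0.56, -0.007], [0.56, 0.828, -0.002], [0.005, -0.005, -1.0]]
force: [-0.2, -0.1, -0.7]
finger_gap: 0.0401
```

Call:
{"api": "jog_arm", "payload": {"commands": [[[0,0,0],0,40],[[0,0,0],0,40]]}}

```text
time_s: 9.87
position: [0.6067, 0.1867, 0.03]
ee_rot: [[-0.828, 0.56, 0.001], [0.56, 0.828, 0.0], [-0.0, 0.0, -1.0]]
force: [0.2, 0.2, 1.0]
finger_gap: 0.04
```

Call:
{"api": "jog_arm", "payload": {"commands": [[[0,0,5],0,40],[[0,0,0],0,40]]}}

```text
time_s: 10.03
position: [0.6071, 0.1867, 0.0256]
ee_rot: [[-0.828, 0.56, 0.003], [0.56, 0.828, 0.001], [-0.002, 0.002, -1.0]]
force: [0.3, -0.3, -0.6]
finger_gap: 0.0398
```

Call:
{"api": "jog_arm", "payload": {"commands": [[[0,0,4],0,30],[[0,0,0],0,30]]}}

```text
time_s: 10.2
position: [0.6063, 0.1866, 0.0205]
ee_rot: [[-0.828, 0.56, 0.001], [0.56, 0.828, 0.0], [-0.001, 0.001, -1.0]]
force: [0.2, -0.8, 0.5]
finger_gap: 0.0299
```

Call:
{"api": "jog_arm", "payload": {"commands": [[[0,0,3],0,27],[[0,0,0],0,27]]}}

```text
time_s: 10.37
position: [0.606, 0.1865, 0.0168]
ee_rot: [[-0.828, 0.56, -0.0], [0.56, 0.828, -0.0], [0.0, -0.0, -1.0]]
force: [-0.0, 0.4, -0.4]
finger_gap: 0.027
```

Call:
{"api": "jog_arm", "payload": {"commands": [[[0,0,3],0,27],[[0,0,0],0,27]]}}

```text
time_s: 10.53
position: [0.6059, 0.1865, 0.0135]
ee_rot: [[-0.828, 0.56, -0.001], [0.56, 0.828, -0.0], [0.0, -0.0, -1.0]]
force: [-1.0, -0.4, -0.3]
finger_gap: 0.027
```

Call:
{"api": "jog_arm", "payload": {"commands": [[[0,0,2],0,27],[[0,0,0],0,27]]}}

```text
time_s: 10.7
position: [0.6059, 0.1865, 0.0116]
ee_rot: [[-0.828, 0.56, -0.0], [0.56, 0.828, -0.0], [0.0, -0.0, -1.0]]
force: [-0.1, -0.2, -0.2]
finger_gap: 0.0268
```

Call:
{"api": "jog_arm", "payload": {"commands": [[[0,0,0],0,12],[[0,0,0],0,12],[[0,0,0],0,12],[[0,0,0],0,12]], "squeeze": 50}}

```text
time_s: 11.03
position: [0.6061, 0.1865, 0.0121]
ee_rot: [[-0.828, 0.56, 0.0], [0.56, 0.828, 0.0], [-0.0, 0.0, -1.0]]
force: [-0.4, -0.0, -0.4]
finger_gap: 0.0121
```

Call:
{"api": "jog_arm", "payload": {"commands": [[[0,0,0],0,27],[[0,0,0],0,27],[[0,0,0],0,27],[[0,0,4],0,27],[[0,0,0],0,27]]}}

```text
time_s: 11.45
position: [0.6058, 0.1864, 0.0073]
ee_rot: [[-0.828, 0.56, -0.001], [0.56, 0.828, -0.0], [0.001, -0.001, -1.0]]
force: [0.5, 0.8, 0.8]
finger_gap: 0.027
```

Call:
{"api": "jog_arm", "payload": {"commands": [[[0,0,3],0,27],[[0,0,0],0,27]]}}

```text
time_s: 11.62
position: [0.6058, 0.1864, 0.0044]
ee_rot: [[-0.828, 0.56, -0.001], [0.56, 0.828, -0.0], [0.001, -0.001, -1.0]]
force: [0.1, -0.8, -0.0]
finger_gap: 0.0273
```

Call:
{"api": "jog_arm", "payload": {"commands": [[[0,0,0],0,14],[[0,0,0],0,14],[[0,0,0],0,14],[[0,0,0],0,14]]}}

```text
time_s: 11.95
position: [0.6061, 0.1865, 0.005]
ee_rot: [[-0.828, 0.56, -0.0], [0.56, 0.828, -0.0], [0.0, -0.0, -1.0]]
force: [0.0, 0.5, -0.2]
finger_gap: 0.0182
```

Call:
{"api": "jog_arm", "payload": {"commands": [[[0,0,-10],0,14],[[0,0,-20],0,14],[[0,0,0],0,14]], "squeeze": 60}}

```text
time_s: 12.2
position: [0.6079, 0.1869, 0.0386]
ee_rot: [[-0.828, 0.56, 0.005], [0.56, 0.828, 0.001], [-0.003, 0.003, -1.0]]
force: [0.4, 0.2, 0.7]
finger_gap: 0.0177
```

Run:
```python
from h import *
print(cur(),env.state()['finger_gap'])
p,h=cur();print(find('red',z=p[2]+.003))
plan([(p[0],p[1],.26,h),(.592,-.055,.265,-2)],14,step=30)
```

```text
(array([0.60787714, 0.18694945, 0.03864518]), np.float64(55.9450332916515)) 0.01766480949368278
[(array([0.6079, 0.1877]), -34.0, array([ 35.4, 112.4]), '')]
[[[-0.0, 0.0, -27.8], -0.0, 14], [[-0.1, 0.1, -27.9], -0.0, 14], [[-0.0, 0.0, -27.8], -0.0, 14], [[-0.1, 0.1, -27.9], -0.0, 14], [[-0.0, 0.0, -27.8], -0.0, 14]]
[[[-0.1, 0.1, -27.9], -0.0, 14], [[-0.0, 0.0, -27.8], -0.0, 14], [[-0.0, 0.1, -27.9], -0.0, 14], [[-13.6, -23.3, -0.6], 6.4, 14], [[-16.1, -21.6, -0.5], 6.5, 14]]
[[[-18.4, -19.6, -0.6], 6.4, 14], [[-20.6, -17.5, -0.5], 6.5, 14], [[-22.3, -15.0, -0.6], 6.4, 14], [[-23.9, -12.4, -0.5], 6.4, 14], [[-25.2, -9.7, -0.6], 6.5, 14]]
[[[-26.1, -6.8, -0.5], 6.4, 14], [[-26.6, -3.8, -0.6], 6.4, 14]]
```

Call:
{"api": "jog_arm", "payload": {"commands": [[[0,0,-27.8],0,14],[[0,0,-27.9],0,14],[[0,0,-27.8],0,14],[[0,0,-27.9],0,14],[[0,0,-27.8],0,14]]}}

```text
time_s: 12.67
position: [0.6057, 0.1864, 0.175]
ee_rot: [[-0.828, 0.56, -0.001], [0.56, 0.828, -0.0], [0.001, -0.001, -1.0]]
force: [0.8, -0.4, -0.9]
finger_gap: 0.0174
```

Call:
{"api": "jog_arm", "payload": {"commands": [[[0,0,-27.9],0,14],[[0,0,-27.8],0,14],[[0,0,-27.9],0,14],[[-13.6,-23.3,-0.6],6.4,14],[[-16.1,-21.6,-0.5],6.5,14]]}}

```text
time_s: 13.08
position: [0.6028, 0.133, 0.2602]
ee_rot: [[-0.681, 0.733, 0.003], [0.733, 0.681, 0.0], [-0.002, 0.002, -1.0]]
force: [0.7, 0.1, -0.8]
finger_gap: 0.0178
```

Call:
{"api": "jog_arm", "payload": {"commands": [[[-18.4,-19.6,-0.6],6.4,14],[[-20.6,-17.5,-0.5],6.5,14],[[-22.3,-15,-0.6],6.4,14],[[-23.9,-12.4,-0.5],6.4,14],[[-25.2,-9.7,-0.6],6.5,14]]}}

```text
time_s: 13.5
position: [0.5933, -0.003, 0.2612]
ee_rot: [[-0.183, 0.983, -0.001], [0.983, 0.183, 0.0], [0.0, -0.001, -1.0]]
force: [0.6, -0.7, -0.1]
finger_gap: 0.0175
```

Call:
{"api": "jog_arm", "payload": {"commands": [[[-26.1,-6.8,-0.5],6.4,14],[[-26.6,-3.8,-0.6],6.4,14],[[0,0,0],0,14],[[0,0,0],0,14],[[0,0,0],0,14]]}}

```text
time_s: 13.92
position: [0.5902, -0.055, 0.2624]
ee_rot: [[0.033, 0.999, -0.001], [0.999, -0.033, 0.0], [0.0, -0.001, -1.0]]
force: [0.6, 0.2, -0.6]
finger_gap: 0.0177
```

Run:
```python
from h import *
print(cur(),env.state()['finger_gap']); im=eyes.get_image('wrist'); cv2.imwrite('pics/full_w7.png',im[:,:,::-1])
cv2.imwrite('pics/w7.png',cv2.resize(im[100:400,170:490],(800,750))[:600,:,::-1]); 
p,h=cur(); print(p,h)
for n,q in dict(r=(.590,-.142),y=(.544,-.141),g=(.5,-.1395),b=(.4545,-.1375)).items(): print(n,proj('wrist',(*q,.2035)))
```

```text
(array([ 0.59017498, -0.05502465,  0.26244493]), np.float64(-1.8750245232712985)) 0.01765536727776519
[ 0.59021881 -0.0546509   0.26246957] -1.8449290678933623
r (np.float64(324.04039911740824), np.float64(385.7609130616496))
y (np.float64(253.47864728681378), np.float64(386.39991923717616))
g (np.float64(185.97172200986822), np.float64(386.30874370686297))
b (np.float64(116.0437339659039), np.float64(385.6344388180345))
```

View pics/w7.png

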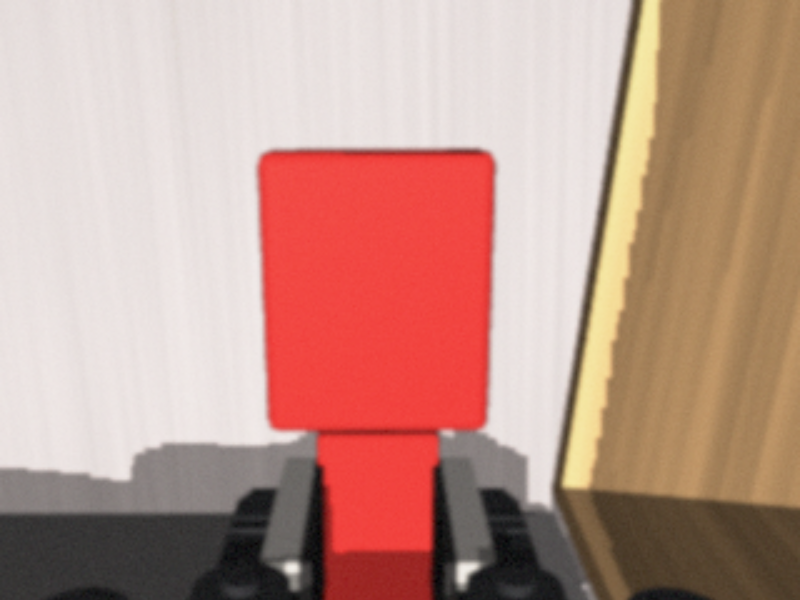

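Run:
```python
from h import *
np.set_printoptions(precision=4,suppress=True)
s=env.state(); c=eyes.calibration('wrist'); R=np.array(s['ee_rot']); T=np.array(c['world_from_camera'])
Tt=np.eye(4); Tt[:3,:3]=R; Tt[:3,3]=s['position']; E=np.linalg.inv(Tt)@T; print(E)
def at(pos,head):
    a=np.radians(head); ty=np.array([np.cos(a),np.sin(a),0]); tz=np.array([0,0,-1.]); W=np.eye(4); W[:3,:3]=np.c_[np.cross(ty,tz),ty,tz]; W[:3,3]=pos
    d=dict(c); d['world_from_camera']=W@E; return d
d=at((.4709,-.2272,.2853),88.67)
for n,u,v in(('b',458.7,217.2),('g',452.4,283.6)): print(n,ray('wrist',u,v,.2035,d))
# tilt: ee_rot then had z=(-.005,.003,-1)
```

```text
[[-0.0009 -0.9592 -0.2827  0.0727]
 [ 1.     -0.0008 -0.0005  0.0007]
 [ 0.0003 -0.2827  0.9592 -0.1402]
 [ 0.      0.      0.      1.    ]]
b [ 0.453  -0.1395  0.2035]
g [ 0.4983 -0.1399  0.2035]
```

Call:
{"api": "jog_arm", "payload": {"commands": [[[-17,0,0],-0.5,14],[[-17.3,0,0],0,14],[[0,0,18],0,14],[[0,0,15],0,14],[[0,0,0],0,14]]}}

```text
time_s: 14.38
position: [0.5881, -0.0886, 0.2269]
ee_rot: [[0.024, 1.0, -0.005], [1.0, -0.024, 0.001], [0.001, -0.005, -1.0]]
force: [0.0, 0.4, -1.6]
finger_gap: 0.0175
```

Call:
{"api": "jog_arm", "payload": {"commands": [[[0,0,0],0,14],[[0,0,0],0,14]]}}

```text
time_s: 14.55
position: [0.5897, -0.0891, 0.2307]
ee_rot: [[0.024, 1.0, 0.001], [1.0, -0.024, -0.0], [-0.0, 0.001, -1.0]]
force: [-0.4, 0.1, 0.1]
finger_gap: 0.0178
```

Run:
```python
from h import *
print(cur(),env.state()['finger_gap'],env.state()['force'])
t=eyes.get_image('top'); s=eyes.get_image('scene')
u,v=map(int,proj('scene',(.59,-.142,.2))); print(u,v)
a=cv2.resize(t[180:300,370:470],(480,576)); b=s[max(v-60,0):v+60,max(u-33,0):u+34]
cv2.imwrite('pics/m2.png',np.hstack([a,cv2.resize(b,(320,576))])[:,:,::-1])
```

```text
(array([ 0.58970022, -0.08911017,  0.230664  ]), np.float64(-1.3784278613224143)) 0.017778624170635405 [-0.35030311  0.14412055  0.08732593]
256 203
```

View pics/m2.png

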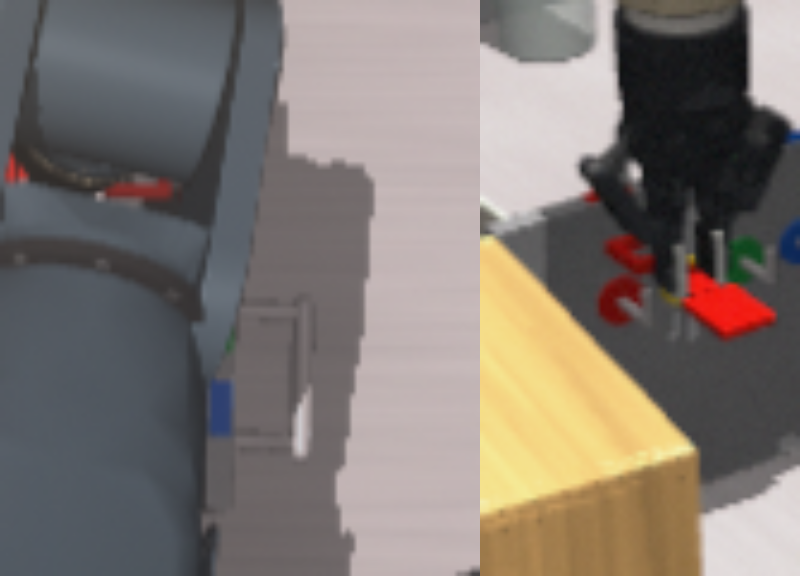

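Run:
```python
from h import *
print(proj('scene',(.589,-.1406,.229)),proj('scene',(.589,-.1415,.2035)),proj('scene',(.590,-.0891+.045,.229)))
```

```text
(np.float64(256.66774811500136), np.float64(194.62539452547833)) (np.float64(256.9191312657176), np.float64(202.26020509806438)) (np.float64(275.41254283962394), np.float64(208.08730959539017))
```

Call:
{"api": "jog_arm", "payload": {"commands": [[[0,0,10],0,14],[[0,0,8],0,14],[[0,0,6],0,14],[[0,0,0],0,14]]}}

```text
time_s: 14.98
position: [0.5885, -0.0896, 0.2039]
ee_rot: [[0.025, 1.0, -0.003], [1.0, -0.025, 0.001], [0.001, -0.003, -1.0]]
force: [-0.1, 0.8, -0.6]
finger_gap: 0.0178
```

Call:
{"api": "jog_arm", "payload": {"commands": [[[0,0,6],0,14],[[0,0,5],0,14],[[0,0,0],0,14],[[0,0,0],0,14]]}}

```text
time_s: 15.32
position: [0.5892, -0.0897, 0.1945]
ee_rot: [[0.025, 1.0, -0.001], [1.0, -0.025, 0.0], [0.0, -0.001, -1.0]]
force: [-0.1, -0.3, -0.9]
finger_gap: 0.0177
```

Call:
{"api": "jog_arm", "payload": {"commands": [[[6,0,0],0,14],[[5,0,0],0,14],[[0,0,0],0,14]]}}

```text
time_s: 15.57
position: [0.5897, -0.0778, 0.1951]
ee_rot: [[0.025, 1.0, 0.001], [1.0, -0.025, 0.0], [0.0, 0.001, -1.0]]
force: [0.6, 0.3, -1.4]
finger_gap: 0.0179
```

Call:
{"api": "jog_arm", "payload": {"commands": [[[3,0,0],0,14],[[3,0,0],0,14],[[0,0,0],0,14]]}}

```text
time_s: 15.82
position: [0.5897, -0.0722, 0.1949]
ee_rot: [[0.025, 1.0, 0.0], [1.0, -0.025, 0.0], [0.0, 0.0, -1.0]]
force: [-0.5, -0.4, -0.5]
finger_gap: 0.0177
```

Run:
```python
from h import *
print(cur(),env.state()['finger_gap'],env.state()['force'])
s=eyes.get_image('scene'); cv2.imwrite('pics/full_s5.png',s[:,:,::-1])
b=s[160:240,220:310]
cv2.imwrite('pics/m3.png',cv2.resize(b,(675,600),interpolation=cv2.INTER_CUBIC)[:,:,::-1])
```

```text
(array([ 0.58972361, -0.07217301,  0.19488427]), np.float64(-1.4374286940025855)) 0.01771673645454431 [-0.4743295  -0.37352047 -0.51137649]
```

View pics/m3.png

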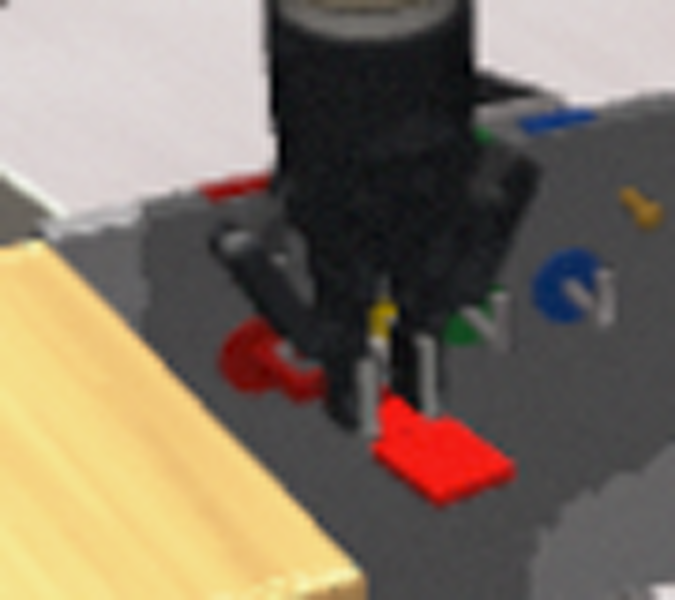

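Run:
```python
from h import *
for n,q in dict(eye=(.589,-.1237,.193),blade=(.590,-.033,.193),tip=(.589,-.1415,.2035),base=(.589,-.1415,.18),discr=(.588,-.1755,.18),discb=(.4525,-.1725,.18),btip=(.4535,-.1385,.2035),end=(.589,-.1417,.193)).items():
    u,v=proj('scene',q); print(n,round((u-220)*7.5),round((v-160)*7.5))
```

```text
eye 303 359
blade 435 457
tip 277 317
base 280 370
discr 235 335
discb 518 242
btip 564 223
end 278 340
```

Call:
{"api": "jog_arm", "payload": {"commands": [[[-5,0,3],0,14],[[0,0,1],0,14],[[0,0,0],0,14],[[0,0,0],0,22],[[0,0,0],0,32]]}}

```text
time_s: 16.28
position: [0.5895, -0.0778, 0.1908]
ee_rot: [[0.026, 1.0, -0.0], [1.0, -0.026, 0.0], [0.0, -0.0, -1.0]]
force: [0.4, -0.3, 0.1]
finger_gap: 0.0316
```

Call:
{"api": "jog_arm", "payload": {"commands": [[[0,0,0],0,40],[[0,0,0],0,40],[[0,0,0],0,40],[[0,0,-15],0,40],[[0,0,-35],0,40]]}}

```text
time_s: 16.7
position: [0.5877, -0.0774, 0.2374]
ee_rot: [[0.025, 1.0, -0.008], [1.0, -0.025, 0.002], [0.001, -0.008, -1.0]]
force: [0.6, 0.4, 1.2]
finger_gap: 0.0396
```

Call:
{"api": "jog_arm", "payload": {"commands": [[[20,0,-30],0,40],[[30,0,-20],0,40],[[30,-10,0],0,40],[[30,-20,0],0,40],[[20,-20,0],0,40]]}}

```text
time_s: 17.12
position: [0.5422, 0.0556, 0.2909]
ee_rot: [[0.025, 1.0, 0.0], [1.0, -0.025, 0.0], [0.0, 0.0, -1.0]]
force: [-0.2, -0.1, 0.3]
finger_gap: 0.0399
```

Run:
```python
from h import *
print(cur(),env.state()['force'])
s=eyes.get_image('scene'); t=eyes.get_image('top'); w=eyes.get_image('wrist'); c=cv2
cv2.imwrite('pics/full_t6.png',t[:,:,::-1])
a=cv2.resize(s[160:260,220:320],(400,400),interpolation=2); b=cv2.resize(t[190:300,350:450],(400,440),interpolation=2)[:400]
d=np.hstack([cv2.resize(w,(266,200)),cv2.resize(t[180:330,200:400],(266,200)),np.zeros((200,268,3),np.uint8)])
cv2.imwrite('pics/m4.png',np.vstack([np.hstack([a,b]),d])[:,:,::-1])
for k in('blue','green','yellow'): print(k,find(k,'top'))
```

```text
(array([0.54219487, 0.05555844, 0.29093046]), np.float64(-1.415541029251823)) [-0.2077644  -0.08136284  0.29516169]
blue [(array([0.6169, 0.3413]), -19.9, array([ 34.5, 128.1]), '')]
green [(array([0.4585, 0.2005]), -36.6, array([ 32.7, 126.4]), '')]
yellow [(array([0.9744, 0.4892]), 90.0, array([175.8, 367. ]), ''), (array([0.4578, 0.3234]), -35.5, array([ 34.9, 129.9]), '')]
```

View pics/m4.png

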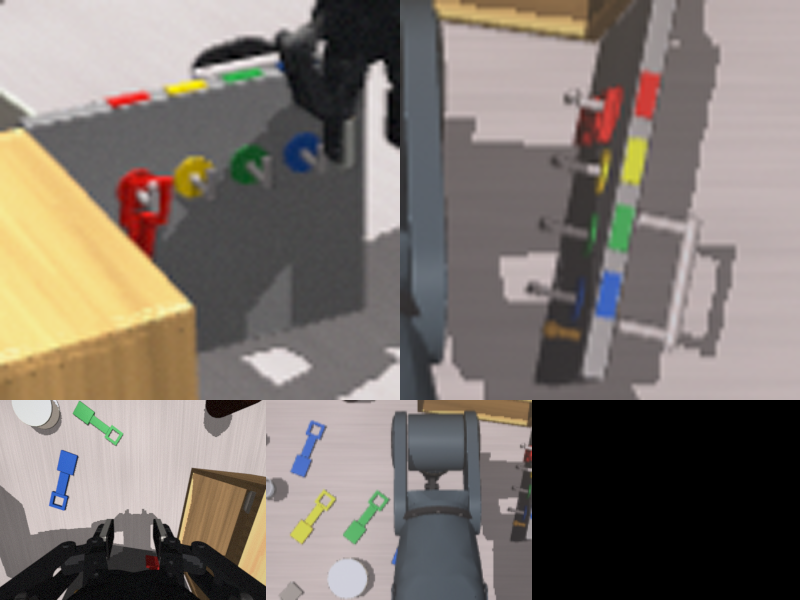

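```bash
cat >> h.py <<'E'
from scipy.optimize import least_squares
RR=dict(red=.08,yellow=.125,green=.17,blue=.215); HG=np.array([.670,-.179])
def door(im=None,verb=False):
    im=eyes.get_image('top') if im is None else im
    hsv=cv2.cvtColor(im,cv2.COLOR_RGB2HSV); c=eyes.calibration('top'); cand=[]
    for k,rs in HS.items():
        m=sum(cv2.inRange(hsv,(a,110,60),(b,255,255)) for a,b in rs); n,l,st,ce=cv2.connectedComponentsWithStats(m)
        for i in range(1,n):
            if not 15<st[i,4]<160: continue
            q=ray('top',*ce[i],.25,c)[:2]; v=q-HG; rr=np.hypot(*v)
            if abs(rr-RR[k])<.008: cand.append((k,q,np.degrees(np.arctan2(v[1],v[0]))-90-np.degrees(np.arctan2(.008,RR[k]))))
    if verb: print(cand)
    return cand
E
python3 - <<'E'
from h import *
np.set_printoptions(precision=4,suppress=True)
A=cv2.imread('pics/full_t2.png')[:,:,::-1]; B=cv2.imread('pics/full_t6.png')[:,:,::-1]; C=cv2.imread('pics/full_t1.png')[:,:,::-1]
ca,cb,cc=door(A,1),door(B,1),door(C,1)
t2=dict(red=(.5891,-.1415),yellow=(.5424,-.1408),green=(.4983,-.1387),blue=(.4537,-.1374))
t6={k:ray('top',350+(u-400)/4-.4,190+v/4-.4,.2035)[:2] for k,u,v in(('red',570,97),('yellow',557,160),('green',546,224),('blue',534,288))}
print(t6)
def res(p):
    e=[]
    for phi,cs,tp in((p[2],ca,t2),(p[3],cb,t6),(p[4],cc,{})):
        X=np.array([np.cos(phi),np.sin(phi)]);Y=np.array([-X[1],X[0]])
        for k,q,_ in cs: e+=list(p[:2]-.008*X+RR[k]*Y-q)
        for k,q in tp.items(): e+=list(p[:2]+.034*X+RR[k]*Y-q)
    return e
f=least_squares(res,[.67,-.179,1.5,1.4,-.12],loss='soft_l1',f_scale=.002); print(f.x[:2],np.degrees(f.x[2:]),np.round(np.array(res(f.x))*1000,1))
E
```

```text
[('red', array([ 0.5881, -0.1856]), np.float64(-271.0731897488058)), ('yellow', array([ 0.5432, -0.1844]), np.float64(-271.2399428133445)), ('green', array([ 0.4981, -0.183 ]), np.float64(-271.358296794682)), ('blue', array([ 0.4529, -0.1819]), np.float64(-271.3734998635553)), ('blue', array([ 0.4497, -0.161 ]), np.float64(83.19126361454174))]
[('red', array([ 0.5894, -0.1723]), np.float64(79.5368058868138)), ('yellow', array([ 0.5448, -0.1637]), np.float64(79.38019802839861)), ('green', array([ 0.5006, -0.1547]), np.float64(79.15206075115678)), ('blue', array([ 0.4568, -0.146 ]), np.float64(79.06058883833335))]
[('red', array([ 0.6718, -0.1   ]), np.float64(-7.018977199776216)), ('yellow', array([ 0.6776, -0.0554]), np.float64(-7.166634432817188)), ('green', array([ 0.6828, -0.0102]), np.float64(-7.016469694600034)), ('blue', array([0.6889, 0.0346]), np.float64(-7.199286285103907))]
{'red': array([ 0.5943, -0.1288]), 'yellow': array([ 0.5508, -0.1198]), 'green': array([ 0.5071, -0.1121]), 'blue': array([ 0.4636, -0.1039])}
[ 0.6678 -0.1795] [87.9741 78.7196 -7.8784] [ -0.5   0.9  -0.6   1.2  -0.5   1.5  -0.3   1.9   2.9 -19.   -0.1  -1.2
   1.7  -0.3   0.8  -0.9   0.4  -0.6  -1.6   0.6  -1.2   0.8  -1.1   0.6
  -1.4   0.6   1.7  -1.8   1.   -2.    0.7  -0.8   0.   -0.2  -1.    0.8
  -0.6   0.8   0.4   0.1   0.4  -0.1]
```

Run:
```python
from h import *
p,h=cur()
plan([(.451,.329,.20,54.5)],40,step=36)
```

```text
[[[30.4, -11.1, 10.1], -6.2, 40], [[31.4, -7.7, 10.1], -6.2, 40], [[32.1, -4.2, 10.1], -6.3, 40], [[32.3, -0.8, 10.1], -6.2, 40], [[32.2, 2.8, 10.1], -6.2, 40]]
[[[31.8, 6.3, 10.1], -6.2, 40], [[30.9, 9.6, 10.0], -6.2, 40], [[29.6, 12.9, 10.1], -6.3, 40], [[28.1, 16.1, 10.1], -6.2, 40]]
```

Call:
{"api": "jog_arm", "payload": {"commands": [[[30.4,-11.1,10.1],-6.2,40],[[31.4,-7.7,10.1],-6.2,40],[[32.1,-4.2,10.1],-6.3,40],[[32.3,-0.8,10.1],-6.2,40],[[32.2,2.8,10.1],-6.2,40]]}}

```text
time_s: 17.83
position: [0.4917, 0.2073, 0.2397]
ee_rot: [[-0.498, 0.867, 0.0], [0.867, 0.498, -0.0], [-0.0, 0.0, -1.0]]
force: [0.1, -1.1, -0.6]
finger_gap: 0.0402
```

Call:
{"api": "jog_arm", "payload": {"commands": [[[31.8,6.3,10.1],-6.2,40],[[30.9,9.6,10],-6.2,40],[[29.6,12.9,10.1],-6.3,40],[[28.1,16.1,10.1],-6.2,40],[[0,0,0],0,40]]}}

```text
time_s: 18.25
position: [0.4489, 0.3326, 0.1978]
ee_rot: [[-0.819, 0.573, -0.003], [0.573, 0.819, -0.001], [0.002, -0.002, -1.0]]
force: [-0.2, 0.4, 0.2]
finger_gap: 0.0399
```

Call:
{"api": "jog_arm", "payload": {"commands": [[[0,0,0],0,40],[[0,0,0],0,40],[[0,0,0],0,40]]}}

```text
time_s: 18.5
position: [0.4514, 0.3285, 0.2003]
ee_rot: [[-0.813, 0.582, 0.0], [0.582, 0.813, 0.0], [-0.0, 0.0, -1.0]]
force: [-0.8, -0.2, -0.5]
finger_gap: 0.0399
```

Run:
```python
from h import *
print(cur())
for k in('yellow','green','blue'): print(k,find(k))
print([ (a,round(float(c)%360,1)) for a,_,c in door()])
```

```text
(array([0.4513502 , 0.32853414, 0.20027972]), np.float64(54.390630541454335))
yellow [(array([0.4573, 0.3257]), -35.6, array([ 35.3, 129.9]), '')]
green [(array([0.4565, 0.2043]), -36.8, array([ 34.5, 126.8]), '')]
blue [(array([0.3456, 0.071 ]), -110.7, array([ 45.3, 131.2]), 'EDGE'), (array([0.5984, 0.3496]), -20.4, array([35.2, 92.7]), '')]
[('red', 79.5), ('yellow', 79.4), ('green', 79.2), ('blue', 79.1)]
```

Call:
{"api": "jog_arm", "payload": {"commands": [[[2,1,40],0,40],[[0,0,40],0,40],[[0,0,40],0,40],[[0,0,30],0,34],[[0,0,20],0,30]]}}

```text
time_s: 19.12
position: [0.4484, 0.3304, 0.0271]
ee_rot: [[-0.814, 0.581, -0.003], [0.581, 0.814, -0.002], [0.001, -0.003, -1.0]]
force: [-0.1, -0.5, -0.2]
finger_gap: 0.0303
```

Call:
{"api": "jog_arm", "payload": {"commands": [[[0,0,15],0,30],[[0,0,10.5],0,30],[[0,0,0],0,30],[[0,0,0],0,30]]}}

```text
time_s: 19.45
position: [0.4498, 0.3315, 0.0047]
ee_rot: [[-0.814, 0.581, 0.0], [0.581, 0.814, 0.0], [-0.0, 0.0, -1.0]]
force: [0.1, 0.5, -0.1]
finger_gap: 0.0305
```

Call:
{"api": "jog_arm", "payload": {"commands": [[[0,0,0],0,14],[[0,0,0],0,14],[[0,0,0],0,14],[[0,0,0],0,14]], "squeeze": 60}}

```text
time_s: 19.78
position: [0.4499, 0.3317, 0.0052]
ee_rot: [[-0.814, 0.58, 0.001], [0.58, 0.814, 0.001], [-0.001, 0.001, -1.0]]
force: [0.1, -1.3, 6.2]
finger_gap: 0.0174
```

Run:
```python
from h import *
p,h=cur()
q=plan([(*p[:2],.03,h)],14,step=20)
print(); q=plan([(p[0],p[1],.262,h),(.568,-.036,.262,-10.8),(.5615,-.0685,.262,-10.8),(.5615,-.0685,.23,-10.8)],14,start=q,step=36)
```

```text
[[[0.0, 0.0, -12.4], 0.0, 14], [[0.0, 0.0, -12.4], 0.0, 14]]

[[[0.0, 0.0, -33.1], 0.0, 14], [[0.0, 0.0, -33.2], 0.0, 14], [[0.0, 0.0, -33.1], 0.0, 14], [[0.0, 0.0, -33.2], 0.0, 14], [[0.0, 0.0, -33.1], 0.0, 14]]
[[[0.0, 0.0, -33.1], 0.0, 14], [[0.0, 0.0, -33.2], 0.0, 14], [[-28.1, -21.0, 0.0], 5.9, 14], [[-30.2, -18.0, 0.0], 6.0, 14], [[-31.8, -14.7, 0.0], 5.9, 14]]
[[[-33.3, -11.4, 0.0], 6.0, 14], [[-34.2, -7.9, 0.0], 5.9, 14], [[-34.8, -4.3, 0.0], 5.9, 14], [[-35.1, -0.7, 0.0], 6.0, 14], [[-35.0, 3.0, 0.0], 5.9, 14]]
[[[-34.5, 6.6, 0.0], 6.0, 14], [[-33.6, 10.1, 0.0], 5.9, 14], [[-32.4, 13.5, 0.0], 5.9, 14], [[-33.1, -0.3, 0.0], 0.0, 14], [[-0.0, 0.0, 32.0], 0.0, 14]]
```

Call:
{"api": "jog_arm", "payload": {"commands": [[[0,0,-12.4],0,14],[[0,0,-12.4],0,14],[[0,0,0],0,14]]}}

```text
time_s: 20.03
position: [0.4505, 0.3323, 0.0321]
ee_rot: [[-0.815, 0.58, 0.003], [0.58, 0.815, 0.002], [-0.001, 0.003, -1.0]]
force: [0.6, 0.2, -0.0]
finger_gap: 0.018
```

Call:
{"api": "jog_arm", "payload": {"commands": [[[0,0,-33.1],0,14],[[0,0,-33.2],0,14],[[0,0,-33.1],0,14],[[0,0,-33.2],0,14],[[0,0,-33.1],0,14]]}}

```text
time_s: 20.45
position: [0.449, 0.3314, 0.1971]
ee_rot: [[-0.815, 0.58, 0.0], [0.58, 0.815, 0.0], [-0.0, 0.0, -1.0]]
force: [-0.2, 0.5, -0.2]
finger_gap: 0.0177
```

Call:
{"api": "jog_arm", "payload": {"commands": [[[0,0,-33.1],0,14],[[0,0,-33.2],0,14],[[-28.1,-21,0],5.9,14],[[-30.2,-18,0],6,14],[[-31.8,-14.7,0],5.9,14]]}}

```text
time_s: 20.87
position: [0.4816, 0.2304, 0.2623]
ee_rot: [[-0.595, 0.804, 0.002], [0.804, 0.595, 0.001], [-0.0, 0.002, -1.0]]
force: [-0.5, 0.6, -0.5]
finger_gap: 0.018
```

Call:
{"api": "jog_arm", "payload": {"commands": [[[-33.3,-11.4,0],6,14],[[-34.2,-7.9,0],5.9,14],[[-34.8,-4.3,0],5.9,14],[[-35.1,-0.7,0],6,14],[[-35,3,0],5.9,14]]}}

```text
time_s: 21.28
position: [0.5354, 0.0624, 0.2618]
ee_rot: [[-0.118, 0.993, 0.001], [0.993, 0.118, 0.0], [-0.0, 0.001, -1.0]]
force: [0.8, 0.4, -0.9]
finger_gap: 0.0176
```

Call:
{"api": "jog_arm", "payload": {"commands": [[[-34.5,6.6,0],6,14],[[-33.6,10.1,0],5.9,14],[[-32.4,13.5,0],5.9,14],[[0,0,0],0,14],[[0,0,0],0,14]]}}

```text
time_s: 21.7
position: [0.5675, -0.0376, 0.2613]
ee_rot: [[0.189, 0.982, 0.0], [0.982, -0.189, 0.0], [0.0, 0.0, -1.0]]
force: [0.8, -0.3, -0.3]
finger_gap: 0.0175
```

Run:
```python
from h import *
print(cur(),env.state()['finger_gap'])
print([ (a,round(float(c)%360,1)) for a,_,c in door()])
p,h=cur(); print(find('yellow',z=p[2]+.003))
plan([(.5615,-.0685,p[2],-10.8),(.5615,-.0685,.23,-10.8)],14)
```

```text
(array([ 0.56745837, -0.03755883,  0.2613306 ]), np.float64(-10.896769258357711)) 0.017532879840267097
[('red', 79.5), ('yellow', 79.3), ('green', 78.9), ('blue', 79.1)]
[(array([ 0.5677, -0.0362]), -100.8, array([ 35., 113.]), '')]
[[[-33.3, 0.6, 0.1], 0.1, 14], [[-0.0, -0.0, 31.3], 0.0, 14]]
```

Call:
{"api": "jog_arm", "payload": {"commands": [[[-16,0,0],0,14],[[-16,0,0],0,14],[[0,0,16],0,14],[[0,0,15],0,14],[[0,0,0],0,14]]}}

```text
time_s: 22.22
position: [0.5601, -0.0663, 0.228]
ee_rot: [[0.185, 0.983, -0.004], [0.983, -0.185, 0.001], [0.0, -0.004, -1.0]]
force: [0.2, 0.2, -0.6]
finger_gap: 0.0177
```

Call:
{"api": "jog_arm", "payload": {"commands": [[[0,0,0],0,14],[[0,0,0],0,14],[[0,0,0],0,14]]}}

```text
time_s: 22.47
position: [0.5619, -0.0671, 0.2314]
ee_rot: [[0.186, 0.983, 0.002], [0.983, -0.186, -0.0], [0.0, 0.002, -1.0]]
force: [0.8, -0.2, -0.2]
finger_gap: 0.0177
```

Call:
{"api": "jog_arm", "payload": {"commands": [[[-1.4,0,10],0,14],[[0,0,8],0,14],[[0,0,6],0,14],[[0,0,0],0,14]]}}

```text
time_s: 22.8
position: [0.5604, -0.0688, 0.2045]
ee_rot: [[0.187, 0.982, -0.003], [0.982, -0.187, 0.001], [0.0, -0.003, -1.0]]
force: [-0.3, 0.5, -0.7]
finger_gap: 0.0179
```

Call:
{"api": "jog_arm", "payload": {"commands": [[[0,0,6],0,14],[[0,0,6],0,14],[[0,0,2],0,14],[[0,0,0],0,14]]}}

```text
time_s: 23.13
position: [0.5609, -0.0689, 0.1916]
ee_rot: [[0.187, 0.982, -0.001], [0.982, -0.187, 0.0], [-0.0, -0.001, -1.0]]
force: [0.1, 0.4, -1.2]
finger_gap: 0.0179
```

Release, then retreat.

Call:
{"api": "jog_arm", "payload": {"commands": [[[0,0,0],0,22],[[0,0,0],0,32],[[0,0,0],0,40],[[0,0,0],0,40],[[0,0,0],0,40]]}}

```text
time_s: 23.55
position: [0.5613, -0.069, 0.1925]
ee_rot: [[0.187, 0.982, 0.0], [0.982, -0.187, -0.0], [-0.0, 0.0, -1.0]]
force: [0.0, -0.8, 0.5]
finger_gap: 0.0402
```

Call:
{"api": "jog_arm", "payload": {"commands": [[[0,0,-15],0,40],[[0,0,-30],0,40],[[15,0,-30],0,40],[[30,0,-20],0,40],[[35,0,0],0,40]]}}

```text
time_s: 23.97
position: [0.5777, 0.0094, 0.2923]
ee_rot: [[0.189, 0.982, 0.007], [0.982, -0.189, -0.001], [0.001, 0.007, -1.0]]
force: [1.0, 0.2, 0.3]
finger_gap: 0.0403
```

Call:
{"api": "jog_arm", "payload": {"commands": [[[35,-10,0],-5,40],[[35,-10,0],-5,40],[[0,0,0],0,40]]}}

```text
time_s: 24.22
position: [0.5654, 0.0867, 0.2875]
ee_rot: [[0.004, 1.0, -0.0], [1.0, -0.004, 0.001], [0.001, -0.0, -1.0]]
force: [0.0, -0.5, 0.3]
finger_gap: 0.0399
```

Run:
```python
from h import *
print(cur())
t=eyes.get_image('top');s=eyes.get_image('scene'); cv2.imwrite('pics/full_t7.png',t[:,:,::-1]); cv2.imwrite('pics/full_s7.png',s[:,:,::-1])
print([ (a,round(float(c)%360,1)) for a,_,c in door(t)])
for k in('yellow','green','blue'): print(k,find(k,'top'))
hsv=cv2.cvtColor(s,cv2.COLOR_RGB2HSV)
for k,rs in HS.items():
    m=sum(cv2.inRange(hsv,(a,110,40),(b,255,255)) for a,b in rs); n,l,st,ce=cv2.connectedComponentsWithStats(m)
    print(k,[(st[i].tolist()) for i in range(1,n) if st[i,4]>12 and 200<ce[i][0]<480 and 120<ce[i][1]<400])
for r in RR.values():
    X=np.array([np.cos(np.radians(79)),np.sin(np.radians(79))]);Y=np.array([-X[1],X[0]]); q=np.array([.668,-.1793])+.015*X+r*Y
    print([tuple(np.round(proj('scene',(*q,z)))) for z in(.18,.12,.07)])
```

```text
(array([0.56540283, 0.08668357, 0.28747492]), np.float64(-0.23450291361157388))
[('red', 79.8), ('yellow', 79.7), ('green', 79.5), ('blue', 79.4)]
yellow [(array([0.9744, 0.4891]), 90.0, array([175.9, 367.2]), ''), (array([ 0.5601, -0.1776]), 161.5, array([17.6, 52.7]), '')]
green [(array([0.4578, 0.201 ]), -36.4, array([ 32.5, 126.3]), '')]
blue [(array([0.6169, 0.3413]), -19.9, array([ 34.5, 128.1]), '')]
red [[196, 88, 25, 74, 1192], [247, 183, 10, 4, 24], [249, 202, 14, 25, 199], [274, 306, 29, 61, 1350]]
yellow [[261, 180, 11, 4, 24], [199, 196, 58, 50, 827], [250, 199, 26, 40, 420], [195, 241, 23, 14, 92], [217, 242, 5, 6, 14]]
green [[276, 177, 9, 3, 17], [278, 196, 8, 10, 48], [345, 294, 47, 10, 338]]
blue [[291, 194, 7, 9, 39], [348, 244, 32, 34, 420], [333, 341, 53, 23, 482]]
[(np.float64(255.0), np.float64(209.0)), (np.float64(256.0), np.float64(226.0)), (np.float64(257.0), np.float64(240.0))]
[(np.float64(269.0), np.float64(205.0)), (np.float64(270.0), np.float64(223.0)), (np.float64(270.0), np.float64(236.0))]
[(np.float64(283.0), np.float64(202.0)), (np.float64(283.0), np.float64(219.0)), (np.float64(284.0), np.float64(233.0))]
[(np.float64(296.0), np.float64(199.0)), (np.float64(297.0), np.float64(216.0)), (np.float64(297.0), np.float64(230.0))]
```

Run:
```python
from h import *
plan([(.451,.2075,.20,53.5)],40,step=36)
```

```text
[[[13.9, -13.1, 9.7], -6.0, 40], [[15.2, -11.5, 9.7], -6.1, 40], [[16.3, -9.8, 9.7], -6.0, 40], [[17.2, -8.1, 9.7], -6.1, 40], [[18.0, -6.2, 9.7], -6.0, 40]]
[[[18.6, -4.3, 9.7], -6.0, 40], [[18.9, -2.4, 9.7], -6.1, 40], [[19.1, -0.3, 9.7], -6.0, 40], [[19.0, 1.7, 9.7], -6.1, 40]]
```

Call:
{"api": "jog_arm", "payload": {"commands": [[[13.9,-13.1,9.7],-6,40],[[15.2,-11.5,9.7],-6.1,40],[[16.3,-9.8,9.7],-6,40],[[17.2,-8.1,9.7],-6.1,40],[[18,-6.2,9.7],-6,40]]}}

```text
time_s: 24.88
position: [0.5019, 0.1514, 0.2384]
ee_rot: [[-0.494, 0.869, 0.0], [0.869, 0.494, -0.0], [-0.0, 0.0, -1.0]]
force: [-0.2, 0.1, -0.4]
finger_gap: 0.0404
```

Call:
{"api": "jog_arm", "payload": {"commands": [[[18.6,-4.3,9.7],-6,40],[[18.9,-2.4,9.7],-6.1,40],[[19.1,-0.3,9.7],-6,40],[[19,1.7,9.7],-6.1,40],[[0,0,0],0,40]]}}

```text
time_s: 25.3
position: [0.4486, 0.2086, 0.1984]
ee_rot: [[-0.809, 0.588, -0.003], [0.588, 0.809, -0.001], [0.002, -0.002, -1.0]]
force: [0.5, 0.1, -0.3]
finger_gap: 0.0398
```

Call:
{"api": "jog_arm", "payload": {"commands": [[[0,0,0],0,40],[[0,0,0],0,40],[[0,0,0],0,40]]}}

```text
time_s: 25.55
position: [0.4515, 0.2075, 0.2005]
ee_rot: [[-0.804, 0.595, 0.001], [0.595, 0.804, 0.0], [-0.001, 0.001, -1.0]]
force: [-0.1, -0.1, 0.3]
finger_gap: 0.0403
```

Run:
```python
from h import *
print(cur())
for k in('green','blue'): print(k,find(k))
```

```text
(array([0.45154798, 0.20751568, 0.20050606]), np.float64(53.469682260454185))
green [(array([0.4582, 0.2024]), -36.5, array([ 33.9, 128.5]), '')]
blue [(array([0.3394, 0.0537]), -111.1, array([ 45.4, 169.9]), ''), (array([0.6169, 0.3428]), -20.3, array([ 37. , 131.2]), '')]
```

Call:
{"api": "jog_arm", "payload": {"commands": [[[0,0,40],0,40],[[0,0,40],0,40],[[0,0,40],0,40],[[0,0,30],0,34],[[0,0,20],0,30]]}}

```text
time_s: 26.07
position: [0.4498, 0.2074, 0.0273]
ee_rot: [[-0.804, 0.594, -0.003], [0.594, 0.804, -0.001], [0.001, -0.002, -1.0]]
force: [1.0, 0.8, 0.1]
finger_gap: 0.0301
```

Call:
{"api": "jog_arm", "payload": {"commands": [[[0,0,15],0,30],[[0,0,10.5],0,30],[[0,0,0],0,30],[[0,0,0],0,30]]}}

```text
time_s: 26.4
position: [0.4511, 0.2081, 0.0046]
ee_rot: [[-0.805, 0.594, 0.0], [0.594, 0.805, 0.0], [-0.0, 0.0, -1.0]]
force: [0.6, 0.5, 0.3]
finger_gap: 0.0299
```

Call:
{"api": "jog_arm", "payload": {"commands": [[[0,0,0],0,14],[[0,0,0],0,14],[[0,0,0],0,14],[[0,0,0],0,14]], "squeeze": 60}}

```text
time_s: 26.73
position: [0.4512, 0.2083, 0.0051]
ee_rot: [[-0.805, 0.593, 0.001], [0.593, 0.805, 0.0], [-0.001, 0.001, -1.0]]
force: [0.4, -2.1, 6.2]
finger_gap: 0.0175
```

```bash
cat >> h.py <<'E'
def hang(k,mid,eyeh,phi,zs=.262):
    """path from the grip to the staging and pre-insert poses for colour k"""
    p,h=cur(); d=np.array([np.cos(np.radians(eyeh)),np.sin(np.radians(eyeh))]); g=float((p[:2]-mid)@d); E=.043-g
    X=np.array([np.cos(np.radians(phi)),np.sin(np.radians(phi))]); Y=np.array([-X[1],X[0]])
    tip=np.array([.668,-.1790])+.034*X+RR[k]*Y; T=tip+(E+.001)*X; S=T+.032*X; H=phi-90+(h-(eyeh+90))
    print('grip',p,h,g,'tip',tip,'T',T,'S',S,'H',H,env.state()['finger_gap'])
    q=plan([(*p[:2],.03,h)],14,step=20); print()
    q=plan([(p[0],p[1],zs,h),(*S,zs,H)],14,start=q,step=36)
E
python3 - <<'E'
from h import *
hang('green',np.array([.4582,.2024]),-36.5,79.6)
E
```

```text
grip [0.45123423 0.20828252 0.00514011] 53.63186700252561 -0.009098535823045739 tip [ 0.5069305  -0.11487032] T [ 0.5165158  -0.06264411] S [ 0.52229242 -0.03116982] H -10.268132997474396 0.0174792147069399
[[[0.0, 0.0, -12.4], 0.0, 14], [[0.0, 0.0, -12.5], 0.0, 14]]

[[[0.0, 0.0, -33.1], 0.0, 14], [[0.0, 0.0, -33.2], 0.0, 14], [[0.0, 0.0, -33.1], 0.0, 14], [[0.0, 0.0, -33.1], 0.0, 14], [[0.0, 0.0, -33.2], 0.0, 14]]
[[[0.0, 0.0, -33.1], 0.0, 14], [[0.0, 0.0, -33.2], 0.0, 14], [[-19.9, -15.1, 0.0], 6.4, 14], [[-21.5, -12.7, 0.0], 6.4, 14], [[-22.8, -10.3, 0.0], 6.4, 14]]
[[[-23.7, -7.7, 0.0], 6.4, 14], [[-24.5, -5.0, 0.0], 6.4, 14], [[-24.9, -2.2, 0.0], 6.3, 14], [[-24.9, 0.5, 0.0], 6.4, 14], [[-24.8, 3.3, 0.0], 6.4, 14]]
[[[-24.2, 6.1, 0.0], 6.4, 14], [[-23.4, 8.7, 0.0], 6.4, 14]]
```

Call:
{"api": "jog_arm", "payload": {"commands": [[[0,0,-12.4],0,14],[[0,0,-12.5],0,14],[[0,0,0],0,14]]}}

```text
time_s: 26.98
position: [0.4516, 0.2086, 0.0311]
ee_rot: [[-0.805, 0.593, 0.003], [0.593, 0.805, 0.001], [-0.002, 0.002, -1.0]]
force: [1.0, 0.2, 0.9]
finger_gap: 0.0177
```

Call:
{"api": "jog_arm", "payload": {"commands": [[[0,0,-33.1],0,14],[[0,0,-33.2],0,14],[[0,0,-33.1],0,14],[[0,0,-33.1],0,14],[[0,0,-33.2],0,14]]}}

```text
time_s: 27.4
position: [0.4503, 0.2081, 0.1963]
ee_rot: [[-0.805, 0.593, -0.0], [0.593, 0.805, -0.0], [0.0, -0.0, -1.0]]
force: [0.6, -0.2, -0.5]
finger_gap: 0.0181
```

Call:
{"api": "jog_arm", "payload": {"commands": [[[0,0,-33.1],0,14],[[0,0,-33.2],0,14],[[-19.9,-15.1,0],6.4,14],[[-21.5,-12.7,0],6.4,14],[[-22.8,-10.3,0],6.4,14]]}}

```text
time_s: 27.82
position: [0.4722, 0.1357, 0.2615]
ee_rot: [[-0.562, 0.827, 0.001], [0.827, 0.562, 0.0], [-0.0, 0.001, -1.0]]
force: [0.3, 0.7, -0.7]
finger_gap: 0.0177
```

Call:
{"api": "jog_arm", "payload": {"commands": [[[-23.7,-7.7,0],6.4,14],[[-24.5,-5,0],6.4,14],[[-24.9,-2.2,0],6.3,14],[[-24.9,0.5,0],6.4,14],[[-24.8,3.3,0],6.4,14]]}}

```text
time_s: 28.23
position: [0.5076, 0.0154, 0.2608]
ee_rot: [[-0.039, 0.999, -0.0], [0.999, 0.039, 0.0], [0.0, -0.0, -1.0]]
force: [0.5, 0.4, 0.1]
finger_gap: 0.0181
```

Call:
{"api": "jog_arm", "payload": {"commands": [[[-24.2,6.1,0],6.4,14],[[-23.4,8.7,0],6.4,14],[[0,0,0],0,14],[[0,0,0],0,14],[[0,0,0],0,14]]}}

```text
time_s: 28.65
position: [0.5215, -0.0308, 0.2609]
ee_rot: [[0.177, 0.984, -0.001], [0.984, -0.177, 0.0], [0.0, -0.001, -1.0]]
force: [-0.9, 0.5, -0.1]
finger_gap: 0.0176
```

Run:
```python
from h import *
print(cur(),env.state()['finger_gap'])
t=eyes.get_image('top');print([ (a,np.round(q,4),round(float(c)%360,1)) for a,q,c in door(t)])
p,h=cur(); print(find('green',z=p[2]+.003))
s=eyes.get_image('scene'); cv2.imwrite('pics/full_s8.png',s[:,:,::-1])
plan([(.5165,-.062,p[2],-10.3)],14)
```

```text
(array([ 0.52145281, -0.0307947 ,  0.26090698]), np.float64(-10.180190656626628)) 0.017608882154497966
[('red', array([ 0.589 , -0.1727]), 79.8), ('yellow', array([ 0.5447, -0.1643]), 79.6), ('green', array([ 0.4989, -0.1544]), 79.1), ('blue', array([ 0.4567, -0.1469]), 79.3)]
[(array([ 0.5222, -0.029 ]), -100.2, array([ 34.6, 111.2]), '')]
[[[-32.1, 0.7, 0.2], 0.2, 14]]
```

Call:
{"api": "jog_arm", "payload": {"commands": [[[-16,0.3,0],0,14],[[-15.5,0.3,0],0,14],[[0,0,16],0,14],[[0,0,15],0,14],[[0,0,0],0,14]]}}

```text
time_s: 29.22
position: [0.5154, -0.0616, 0.2281]
ee_rot: [[0.177, 0.984, -0.004], [0.984, -0.177, 0.001], [0.0, -0.004, -1.0]]
force: [0.2, 0.1, -0.9]
finger_gap: 0.018
```

Call:
{"api": "jog_arm", "payload": {"commands": [[[0,0,0],0,14],[[0,0,0],0,14],[[0,0,0],0,14]]}}

```text
time_s: 29.47
position: [0.5171, -0.062, 0.2313]
ee_rot: [[0.177, 0.984, 0.001], [0.984, -0.177, -0.0], [-0.0, 0.001, -1.0]]
force: [-0.2, -0.2, 0.0]
finger_gap: 0.0181
```

Call:
{"api": "jog_arm", "payload": {"commands": [[[0,0,10],0,14],[[0,0,8],0,14],[[0,0,6],0,14],[[0,0,0],0,14]]}}

```text
time_s: 29.8
position: [0.5159, -0.0621, 0.2047]
ee_rot: [[0.178, 0.984, -0.003], [0.984, -0.178, 0.001], [0.0, -0.003, -1.0]]
force: [0.2, -0.1, -1.1]
finger_gap: 0.0177
```

Call:
{"api": "jog_arm", "payload": {"commands": [[[0,0,6],0,14],[[0,0,6],0,14],[[0,0,2],0,14],[[0,0,0],0,14]]}}

```text
time_s: 30.13
position: [0.5164, -0.0622, 0.1917]
ee_rot: [[0.178, 0.984, -0.001], [0.984, -0.178, 0.0], [0.0, -0.001, -1.0]]
force: [-0.2, 0.6, -1.2]
finger_gap: 0.0177
```

Call:
{"api": "jog_arm", "payload": {"commands": [[[0,0,0],0,22],[[0,0,0],0,32],[[0,0,0],0,40],[[0,0,0],0,40],[[0,0,0],0,40]]}}

```text
time_s: 30.55
position: [0.5167, -0.0623, 0.1926]
ee_rot: [[0.178, 0.984, 0.0], [0.984, -0.178, -0.0], [-0.0, 0.0, -1.0]]
force: [0.0, -0.1, -0.8]
finger_gap: 0.0401
```

Call:
{"api": "jog_arm", "payload": {"commands": [[[0,0,-15],0,40],[[0,0,-30],0,40],[[15,0,-30],0,40],[[30,0,-20],0,40],[[35,0,0],0,40]]}}

```text
time_s: 30.97
position: [0.5325, 0.0164, 0.2921]
ee_rot: [[0.18, 0.984, 0.007], [0.984, -0.18, -0.001], [0.001, 0.007, -1.0]]
force: [0.7, -0.5, 0.4]
finger_gap: 0.0401
```

Call:
{"api": "jog_arm", "payload": {"commands": [[[35,0,0],-5,40],[[35,0,0],-5,40],[[35,0,0],-5,40],[[0,0,0],0,40],[[0,0,0],0,40]]}}

```text
time_s: 31.38
position: [0.5403, 0.1222, 0.2873]
ee_rot: [[-0.085, 0.996, -0.0], [0.996, 0.085, -0.0], [-0.0, -0.0, -1.0]]
force: [-0.4, 0.1, -1.3]
finger_gap: 0.0401
```

Run:
```python
from h import *
print(cur())
t=eyes.get_image('top');s=eyes.get_image('scene')
print([ (a,round(float(c)%360,1)) for a,_,c in door(t)])
for k in('green','blue'): print(k,find(k,'top'))
a=cv2.resize(s[160:260,220:320],(400,400),interpolation=2); b=cv2.resize(t[190:290,350:450],(400,400),interpolation=2)
cv2.imwrite('pics/m5.png',np.hstack([a,b])[:,:,::-1])
plan([(.609,.3475,.20,70)],40,step=36)
```

```text
(array([0.5403041 , 0.12216884, 0.28730687]), np.float64(4.888787709130164))
[('red', 80.1), ('yellow', 80.0), ('green', 72.7), ('green', 79.9), ('blue', 79.7), ('blue', 74.9)]
green []
blue [(array([0.6168, 0.3415]), -20.8, array([ 35.6, 128.3]), '')]
[[[20.1, 7.9, 7.9], -5.9, 40], [[19.2, 9.9, 8.0], -6.0, 40], [[18.1, 11.8, 7.9], -5.9, 40], [[16.8, 13.7, 8.0], -6.0, 40], [[15.2, 15.3, 7.9], -5.9, 40]]
[[[13.6, 16.8, 8.0], -6.0, 40], [[11.8, 18.2, 7.9], -5.9, 40], [[9.8, 19.2, 8.0], -5.9, 40], [[7.8, 20.2, 7.9], -6.0, 40], [[5.6, 20.9, 8.0], -5.9, 40]]
[[[3.5, 21.3, 7.9], -6.0, 40]]
```

View pics/m5.png

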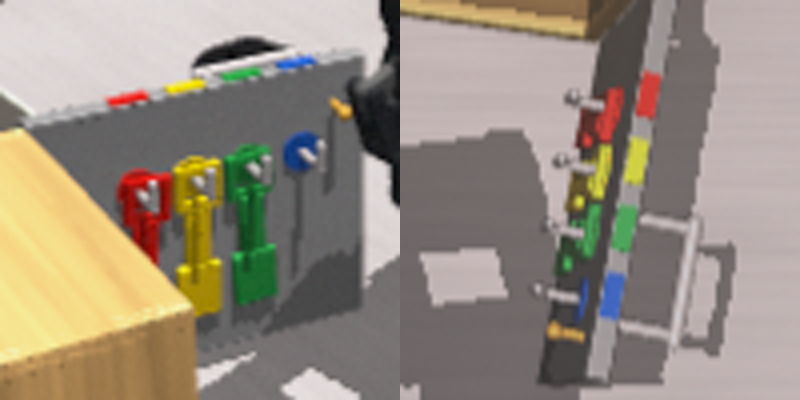

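Call:
{"api": "jog_arm", "payload": {"commands": [[[20.1,7.9,7.9],-5.9,40],[[19.2,9.9,8],-6,40],[[18.1,11.8,7.9],-5.9,40],[[16.8,13.7,8],-6,40],[[15.2,15.3,7.9],-5.9,40]]}}

```text
time_s: 32.0
position: [0.572, 0.2241, 0.2474]
ee_rot: [[-0.568, 0.823, 0.0], [0.823, 0.568, -0.0], [-0.0, 0.0, -1.0]]
force: [0.4, 0.4, 0.3]
finger_gap: 0.0402
```

Call:
{"api": "jog_arm", "payload": {"commands": [[[13.6,16.8,8],-6,40],[[11.8,18.2,7.9],-5.9,40],[[9.8,19.2,8],-5.9,40],[[7.8,20.2,7.9],-6,40],[[5.6,20.9,8],-5.9,40]]}}

```text
time_s: 32.42
position: [0.6031, 0.3277, 0.2075]
ee_rot: [[-0.901, 0.433, 0.0], [0.433, 0.901, -0.0], [-0.0, -0.0, -1.0]]
force: [0.3, -0.1, -0.1]
finger_gap: 0.04
```

Call:
{"api": "jog_arm", "payload": {"commands": [[[3.5,21.3,7.9],-6,40],[[0,0,0],0,40],[[0,0,0],0,40],[[0,0,0],0,40]]}}

```text
time_s: 32.75
position: [0.6089, 0.3474, 0.2002]
ee_rot: [[-0.939, 0.343, 0.0], [0.343, 0.939, -0.0], [-0.0, -0.0, -1.0]]
force: [0.7, -0.6, 1.1]
finger_gap: 0.0398
```

Run:
```python
from h import *
print(cur()); print(find('blue')); print(ray('top',190,212,0),ray('top',263,177,0))
```

```text
(array([0.60887098, 0.34739756, 0.20020494]), np.float64(69.96460343472386))
[(array([0.617 , 0.3433]), -20.3, array([ 34.6, 129.5]), '')]
[0.6254586  0.47306576 0.        ] [0.74034157 0.24720092 0.        ]
```

Call:
{"api": "jog_arm", "payload": {"commands": [[[0,-1,40],0,40],[[0,0,40],0,40],[[0,0,40],0,40],[[0,0,30],0,34],[[0,0,20],0,30]]}}

```text
time_s: 33.22
position: [0.6072, 0.3458, 0.0271]
ee_rot: [[-0.94, 0.342, -0.003], [0.342, 0.94, -0.001], [0.002, -0.002, -1.0]]
force: [-0.1, -0.5, -0.5]
finger_gap: 0.0302
```

Call:
{"api": "jog_arm", "payload": {"commands": [[[0,0,15],0,30],[[0,0,10.5],0,30],[[0,0,0],0,30],[[0,0,0],0,30]]}}

```text
time_s: 33.55
position: [0.609, 0.3475, 0.0055]
ee_rot: [[-0.94, 0.341, 0.001], [0.341, 0.94, 0.001], [-0.001, 0.001, -1.0]]
force: [0.9, 0.2, 0.3]
finger_gap: 0.0302
```

Call:
{"api": "jog_arm", "payload": {"commands": [[[0,0,0],0,14],[[0,0,0],0,14],[[0,0,0],0,14],[[0,0,0],0,14]], "squeeze": 60}}

```text
time_s: 33.88
position: [0.609, 0.3479, 0.006]
ee_rot: [[-0.94, 0.34, 0.002], [0.34, 0.94, 0.001], [-0.002, 0.001, -1.0]]
force: [-0.2, -0.2, 6.0]
finger_gap: 0.0176
```

Run:
```python
from h import *
hang('blue',np.array([.617,.3433]),-20.3,79.9)
```

```text
grip [0.60900393 0.34788431 0.00599707] 70.13344805636847 -0.00908988105264037 tip [ 0.46229428 -0.10782305] T [ 0.47160448 -0.05555589] S [ 0.47721622 -0.02405179] H -9.666551943631532 0.017629594695726378
[[[0.0, 0.0, -12.0], 0.0, 14], [[0.0, 0.0, -12.0], 0.0, 14]]

[[[0.0, 0.0, -33.1], 0.0, 14], [[0.0, 0.0, -33.2], 0.0, 14], [[0.0, 0.0, -33.1], 0.0, 14], [[0.0, 0.0, -33.2], 0.0, 14], [[0.0, 0.0, -33.1], 0.0, 14]]
[[[0.0, 0.0, -33.2], 0.0, 14], [[0.0, 0.0, -33.1], 0.0, 14], [[-0.2, -30.4, -0.0], 6.1, 14], [[-3.4, -30.1, -0.0], 6.2, 14], [[-6.6, -29.6, -0.0], 6.1, 14]]
[[[-9.8, -28.8, -0.0], 6.2, 14], [[-12.8, -27.5, -0.0], 6.1, 14], [[-15.7, -26.0, -0.0], 6.1, 14], [[-18.3, -24.2, -0.0], 6.2, 14], [[-20.8, -22.1, -0.0], 6.1, 14]]
[[[-23.1, -19.7, -0.0], 6.1, 14], [[-25.0, -17.1, -0.0], 6.2, 14], [[-26.8, -14.4, -0.0], 6.1, 14], [[-28.1, -11.5, -0.0], 6.2, 14], [[-29.2, -8.3, -0.0], 6.1, 14]]
```

Call:
{"api": "jog_arm", "payload": {"commands": [[[0,0,-12],0,14],[[0,0,-12],0,14],[[0,0,0],0,14]]}}

```text
time_s: 34.13
position: [0.6096, 0.3484, 0.032]
ee_rot: [[-0.941, 0.34, 0.004], [0.34, 0.941, 0.002], [-0.003, 0.003, -1.0]]
force: [0.7, 0.0, -0.0]
finger_gap: 0.0175
```

Call:
{"api": "jog_arm", "payload": {"commands": [[[0,0,-33.1],0,14],[[0,0,-33.2],0,14],[[0,0,-33.1],0,14],[[0,0,-33.2],0,14],[[0,0,-33.1],0,14]]}}

```text
time_s: 34.55
position: [0.608, 0.3476, 0.1964]
ee_rot: [[-0.941, 0.34, 0.0], [0.34, 0.941, 0.0], [-0.0, 0.0, -1.0]]
force: [0.1, 1.1, -0.2]
finger_gap: 0.0176
```

Call:
{"api": "jog_arm", "payload": {"commands": [[[0,0,-33.2],0,14],[[0,0,-33.1],0,14],[[-0.2,-30.4,0],6.1,14],[[-3.4,-30.1,0],6.2,14],[[-6.6,-29.6,0],6.1,14]]}}

```text
time_s: 34.97
position: [0.5771, 0.2611, 0.2612]
ee_rot: [[-0.782, 0.623, 0.001], [0.623, 0.782, 0.0], [-0.001, 0.001, -1.0]]
force: [-0.2, 0.1, -1.2]
finger_gap: 0.0175
```

Call:
{"api": "jog_arm", "payload": {"commands": [[[-9.8,-28.8,0],6.2,14],[[-12.8,-27.5,0],6.1,14],[[-15.7,-26,0],6.1,14],[[-18.3,-24.2,0],6.2,14],[[-20.8,-22.1,0],6.1,14]]}}

```text
time_s: 35.38
position: [0.5262, 0.1175, 0.2609]
ee_rot: [[-0.354, 0.935, 0.001], [0.935, 0.354, 0.0], [-0.0, 0.001, -1.0]]
force: [0.7, -0.0, -0.7]
finger_gap: 0.0173
```

Call:
{"api": "jog_arm", "payload": {"commands": [[[-23.1,-19.7,0],6.1,14],[[-25,-17.1,0],6.2,14],[[-26.8,-14.4,0],6.1,14],[[-28.1,-11.5,0],6.2,14],[[-29.2,-8.3,0],6.1,14]]}}

```text
time_s: 35.8
position: [0.4757, -0.0255, 0.261]
ee_rot: [[0.173, 0.985, 0.001], [0.985, -0.173, -0.0], [0.0, 0.001, -1.0]]
force: [0.1, 0.0, -0.1]
finger_gap: 0.0175
```

Call:
{"api": "jog_arm", "payload": {"commands": [[[0,0,0],0,14],[[0,0,0],0,14],[[0,0,0],0,14]]}}

```text
time_s: 36.05
position: [0.4766, -0.0241, 0.2608]
ee_rot: [[0.167, 0.986, 0.001], [0.986, -0.167, 0.0], [0.0, 0.001, -1.0]]
force: [-0.2, 0.1, -1.0]
finger_gap: 0.0177
```

Run:
```python
from h import *
print(cur(),env.state()['finger_gap'])
t=eyes.get_image('top');print([ (a,round(float(c)%360,1)) for a,q,c in door(t)])
p,h=cur(); print(find('blue',z=p[2]+.003))
print(ray('top',384.6,262.1,.2035))
plan([(.472,-.055,p[2],-10)],14)
```

```text
(array([ 0.47658443, -0.02406397,  0.26082751]), np.float64(-9.607078917898432)) 0.01768417937283567
[('red', 80.1), ('yellow', 79.9), ('yellow', 71.0), ('blue', 79.7)]
[(array([0.436 , 0.0474]), -110.9, array([16.5, 58.5]), ''), (array([ 0.4773, -0.0228]), -99.6, array([ 34.7, 112.3]), '')]
[ 0.46228903 -0.10794488  0.2035    ]
[[[-31.8, 0.6, -0.1], 0.5, 14]]
```

Measured tip agrees with the model. Insert.

Call:
{"api": "jog_arm", "payload": {"commands": [[[-16,0.3,0],0,14],[[-15.5,0.3,0],0,14],[[0,0,16],0,14],[[0,0,15],0,14],[[0,0,0],0,14]]}}

```text
time_s: 36.57
position: [0.4708, -0.0546, 0.2272]
ee_rot: [[0.166, 0.986, -0.004], [0.986, -0.166, 0.001], [0.0, -0.004, -1.0]]
force: [-0.7, -0.5, -1.3]
finger_gap: 0.0177
```

Call:
{"api": "jog_arm", "payload": {"commands": [[[0,0,0],0,14],[[0,0,0],0,14],[[0,0,0],0,14]]}}

```text
time_s: 36.82
position: [0.4723, -0.0552, 0.2304]
ee_rot: [[0.167, 0.986, 0.001], [0.986, -0.167, -0.0], [-0.0, 0.001, -1.0]]
force: [-1.0, 0.1, 0.3]
finger_gap: 0.0172
```

Call:
{"api": "jog_arm", "payload": {"commands": [[[0,0,10],0,14],[[0,0,8],0,14],[[0,0,6],0,14],[[0,0,0],0,14]]}}

```text
time_s: 37.15
position: [0.471, -0.0553, 0.2039]
ee_rot: [[0.168, 0.986, -0.003], [0.986, -0.168, 0.001], [0.0, -0.003, -1.0]]
force: [0.0, -0.4, -0.5]
finger_gap: 0.018
```

Call:
{"api": "jog_arm", "payload": {"commands": [[[0,0,6],0,14],[[0,0,6],0,14],[[0,0,2],0,14],[[0,0,0],0,14]]}}

```text
time_s: 37.48
position: [0.4715, -0.0554, 0.1909]
ee_rot: [[0.168, 0.986, -0.001], [0.986, -0.168, 0.0], [0.0, -0.001, -1.0]]
force: [-0.6, -0.1, -1.8]
finger_gap: 0.0178
```

Call:
{"api": "jog_arm", "payload": {"commands": [[[0,0,0],0,22],[[0,0,0],0,32],[[0,0,0],0,40],[[0,0,0],0,40],[[0,0,0],0,40]]}}

```text
time_s: 37.9
position: [0.4718, -0.0555, 0.1917]
ee_rot: [[0.168, 0.986, 0.0], [0.986, -0.168, -0.0], [-0.0, 0.0, -1.0]]
force: [0.1, 0.4, -0.2]
finger_gap: 0.0403
```

Call:
{"api": "jog_arm", "payload": {"commands": [[[0,0,-15],0,40],[[0,0,-30],0,40],[[15,0,-30],0,40],[[30,0,-20],0,40],[[35,0,-15],0,40]]}}

```text
time_s: 38.32
position: [0.4856, 0.0235, 0.304]
ee_rot: [[0.17, 0.985, 0.003], [0.985, -0.17, -0.0], [0.0, 0.003, -1.0]]
force: [0.2, -0.4, 0.3]
finger_gap: 0.0402
```

Call:
{"api": "jog_arm", "payload": {"commands": [[[30,-10,0],-5,30],[[30,-10,0],-6,30],[[0,0,0],-6,30],[[0,0,0],-6,30],[[0,0,0],-6,30]]}}

```text
time_s: 38.73
position: [0.4726, 0.086, 0.3016]
ee_rot: [[-0.337, 0.941, 0.0], [0.941, 0.337, 0.0], [-0.0, 0.0, -1.0]]
force: [-0.1, 0.2, 0.3]
finger_gap: 0.0298
```

Run:
```python
from h import *
print(cur())
t=eyes.get_image('top');s=eyes.get_image('scene')
print([ (a,round(float(c)%360,1)) for a,_,c in door(t)])
print(find('blue','top'))
hsv=cv2.cvtColor(s,cv2.COLOR_RGB2HSV)
for k,rs in HS.items():
    m=sum(cv2.inRange(hsv,(a,110,40),(b,255,255)) for a,b in rs); n,l,st,ce=cv2.connectedComponentsWithStats(m)
    print(k,[(st[i].tolist()) for i in range(1,n) if st[i,4]>12 and 200<ce[i][0]<480 and 120<ce[i][1]<400])
phi=np.radians(79.9); X=np.array([np.cos(phi),np.sin(phi)]);Y=np.array([-X[1],X[0]]); q=np.array([.668,-.179])-.056*X+.195*Y; print(q)
plan([(*q,.315,79.9)],30,step=36)
```

```text
(array([0.47263347, 0.08598598, 0.30160127]), np.float64(19.71149445576916))
[('red', 80.1), ('yellow', 79.9), ('green', 72.6), ('green', 79.8), ('blue', 73.9), ('blue', 79.6)]
[]
red [[196, 88, 25, 74, 1187], [247, 183, 10, 4, 24], [249, 202, 14, 25, 198], [274, 307, 29, 60, 1352]]
yellow [[261, 180, 10, 4, 23], [199, 196, 55, 50, 758], [251, 199, 25, 41, 406], [195, 241, 23, 14, 91], [217, 242, 5, 6, 16]]
green [[276, 177, 9, 3, 17], [276, 196, 13, 40, 326]]
blue [[289, 174, 10, 3, 19], [289, 193, 14, 40, 331], [348, 244, 32, 34, 420]]
[ 0.46620134 -0.19993567]
[[[-26.7, -10.0, -1.3], -6.1, 30], [[-25.5, -12.8, -1.4], -6.0, 30], [[-24.1, -15.4, -1.3], -6.1, 30], [[-22.3, -17.8, -1.4], -6.1, 30], [[-20.2, -20.1, -1.3], -6.1, 30]]
[[[-18.0, -22.2, -1.4], -6.0, 30], [[-15.6, -23.9, -1.3], -6.1, 30], [[-12.9, -25.4, -1.4], -6.1, 30], [[-10.2, -26.7, -1.3], -6.0, 30], [[-7.3, -27.6, -1.4], -6.1, 30]]
```

Call:
{"api": "jog_arm", "payload": {"commands": [[[-26.7,-10,-1.3],-6.1,30],[[-25.5,-12.8,-1.4],-6,30],[[-24.1,-15.4,-1.3],-6.1,30],[[-22.3,-17.8,-1.4],-6.1,30],[[-20.2,-20.1,-1.3],-6.1,30]]}}

```text
time_s: 39.3
position: [0.4697, -0.0587, 0.3084]
ee_rot: [[-0.764, 0.645, 0.0], [0.645, 0.764, -0.0], [-0.0, 0.0, -1.0]]
force: [0.6, 0.9, 0.1]
finger_gap: 0.0299
```

Call:
{"api": "jog_arm", "payload": {"commands": [[[-18,-22.2,-1.4],-6,30],[[-15.6,-23.9,-1.3],-6.1,30],[[-12.9,-25.4,-1.4],-6.1,30],[[-10.2,-26.7,-1.3],-6,30],[[-7.3,-27.6,-1.4],-6.1,30]]}}

```text
time_s: 39.72
position: [0.4666, -0.2016, 0.3151]
ee_rot: [[-0.985, 0.172, 0.0], [0.172, 0.985, -0.0], [-0.0, 0.0, -1.0]]
force: [1.0, 0.5, 0.2]
finger_gap: 0.03
```

Call:
{"api": "jog_arm", "payload": {"commands": [[[0,0,0],0,30],[[0,0,0],0,30],[[0,0,0],0,30]]}}

```text
time_s: 39.97
position: [0.4668, -0.1997, 0.3149]
ee_rot: [[-0.984, 0.177, -0.0], [0.177, 0.984, 0.0], [0.0, 0.0, -1.0]]
force: [-0.8, -0.2, 0.7]
finger_gap: 0.0301
```

Run:
```python
from h import *
print(cur()); c=eyes.calibration('wrist'); im=eyes.get_image('wrist'); hsv=cv2.cvtColor(im,cv2.COLOR_RGB2HSV)
m=cv2.inRange(hsv,(105,110,60),(125,255,255)); n,l,st,ce=cv2.connectedComponentsWithStats(m)
phi=np.radians(79.8); X=np.array([np.cos(phi),np.sin(phi)]);Y=np.array([-X[1],X[0]]); H=np.array([.668,-.179])
for k in RR: print(k,'pred mark',np.round(proj('wrist',(*(H-.008*X+RR[k]*Y),.25))))
print([(st[i].tolist(),np.round(ce[i])) for i in range(1,n) if st[i,4]>50])
```

```text
(array([ 0.46680763, -0.19974994,  0.31486169]), np.float64(79.79495005365659))
red pred mark [389. 411.]
yellow pred mark [393. 355.]
green pred mark [397. 291.]
blue pred mark [401. 221.]
[([451, 0, 158, 74, 5254], array([535.,  38.])), ([396, 197, 24, 50, 1036], array([407., 221.]))]
```

Call:
{"api": "jog_arm", "payload": {"commands": [[[0,2.5,30],0,30],[[0,0,30],0,30],[[0,0,20],0,30],[[0,0,12],0,30],[[0,0,0],0,30]]}}

```text
time_s: 40.43
position: [0.4664, -0.196, 0.2207]
ee_rot: [[-0.985, 0.174, -0.004], [0.174, 0.985, 0.002], [0.004, 0.001, -1.0]]
force: [-0.3, 0.3, 0.8]
finger_gap: 0.0301
```

Call:
{"api": "jog_arm", "payload": {"commands": [[[0,0,0],0,20],[[0,0,0],0,12],[[0,0,0],0,5],[[0,0,0],0,5],[[0,0,0],0,5]], "squeeze": 30}}

```text
time_s: 40.85
position: [0.468, -0.1978, 0.2242]
ee_rot: [[-0.985, 0.173, 0.002], [0.173, 0.985, -0.001], [-0.002, -0.001, -1.0]]
force: [0.9, -0.9, 6.5]
finger_gap: 0.01
```

Run:
```python
from h import *
p,h=cur(); print(p,h,env.state()['force'],env.state()['finger_gap'])
H=np.array([.668,-.179]); v=p[:2]-H; r=np.hypot(*v); b=np.degrees(np.arctan2(v[1],v[0])); print(r,b)
way=[]; ts=[0.7,2,4]+list(np.arange(7,76,3))+[77,79,81,82]
for t in ts:
    w=np.radians(b-t); way.append((H[0]+r*np.cos(w),H[1]+r*np.sin(w),p[2],h-t))
plan(way,5)
```

```text
[ 0.46795544 -0.19780189  0.224156  ] 80.02427980565072 [ 0.88828463 -0.89824388  6.51098096] 0.00998023343804636
0.200926197496321 -174.63062955106415
[[[0.6, 2.4, 0.0], 0.7, 5], [[1.2, 4.4, 0.0], 1.3, 5], [[1.7, 6.8, 0.0], 2.0, 5], [[2.5, 10.2, 0.0], 3.0, 5], [[2.6, 10.2, 0.0], 3.0, 5]]
[[[2.5, 10.2, 0.0], 3.0, 5], [[2.5, 10.2, 0.0], 3.0, 5], [[2.5, 10.2, 0.0], 3.0, 5], [[2.5, 10.3, 0.0], 3.0, 5], [[2.5, 10.2, 0.0], 3.0, 5]]
[[[2.6, 10.2, 0.0], 3.0, 5], [[2.5, 10.2, 0.0], 3.0, 5], [[2.5, 10.2, 0.0], 3.0, 5], [[2.5, 10.2, 0.0], 3.0, 5], [[2.5, 10.2, 0.0], 3.0, 5]]
[[[2.6, 10.2, 0.0], 3.0, 5], [[2.5, 10.3, 0.0], 3.0, 5], [[2.5, 10.2, 0.0], 3.0, 5], [[2.5, 10.2, 0.0], 3.0, 5], [[2.5, 10.2, 0.0], 3.0, 5]]
[[[2.5, 10.2, 0.0], 3.0, 5], [[2.6, 10.2, 0.0], 3.0, 5], [[2.5, 10.2, 0.0], 3.0, 5], [[2.5, 10.3, 0.0], 3.0, 5], [[2.5, 10.2, 0.0], 3.0, 5]]
[[[2.5, 10.2, 0.0], 3.0, 5], [[3.3, 13.6, 0.0], 4.0, 5], [[1.7, 6.8, 0.0], 2.0, 5], [[1.7, 6.8, 0.0], 2.0, 5], [[0.9, 3.4, 0.0], 1.0, 5]]
```

Call:
{"api": "jog_arm", "payload": {"commands": [[[0.6,2.4,0],0.7,5],[[1.2,4.4,0],1.3,5],[[1.7,6.8,0],2,5],[[2.1,8.5,0],2.5,5],[[2.1,8.5,0],2.5,5]]}}

```text
time_s: 41.27
position: [0.4675, -0.1662, 0.2242]
ee_rot: [[-0.945, 0.327, 0.002], [0.327, 0.945, -0.001], [-0.002, -0.0, -1.0]]
force: [0.9, -0.8, 6.3]
finger_gap: 0.0092
```

Call:
{"api": "jog_arm", "payload": {"commands": [[[2.1,8.5,0],2.5,5],[[2.1,8.5,0],2.5,5],[[2.1,8.5,0],2.5,5],[[2.1,8.5,0],2.5,5],[[2.1,8.5,0],2.5,5]]}}

```text
time_s: 41.68
position: [0.4752, -0.1229, 0.2241]
ee_rot: [[-0.852, 0.524, 0.002], [0.524, 0.852, -0.001], [-0.002, 0.0, -1.0]]
force: [-0.5, -1.0, 7.1]
finger_gap: 0.0092
```

Call:
{"api": "jog_arm", "payload": {"commands": [[[2.1,8.5,0],2.5,5],[[2.1,8.5,0],2.5,5],[[2.1,8.5,0],2.5,5],[[2.1,8.5,0],2.5,5],[[2.1,8.5,0],2.5,5]]}}

```text
time_s: 42.1
position: [0.492, -0.0825, 0.2241]
ee_rot: [[-0.718, 0.696, 0.002], [0.696, 0.718, -0.001], [-0.002, 0.001, -1.0]]
force: [-0.1, -1.1, 6.9]
finger_gap: 0.0094
```

Call:
{"api": "jog_arm", "payload": {"commands": [[[2.1,8.5,0],2.5,5],[[2.1,8.5,0],2.5,5],[[2.1,8.5,0],2.5,5],[[2.1,8.5,0],2.5,5],[[2.1,8.5,0],2.5,5]]}}

```text
time_s: 42.52
position: [0.5171, -0.0466, 0.2241]
ee_rot: [[-0.55, 0.835, 0.002], [0.835, 0.55, -0.0], [-0.001, 0.001, -1.0]]
force: [-1.6, -1.9, 7.1]
finger_gap: 0.0094
```

Call:
{"api": "jog_arm", "payload": {"commands": [[[2.1,8.5,0],2.5,5],[[2.1,8.5,0],2.5,5],[[2.1,8.5,0],2.5,5],[[2.1,8.5,0],2.5,5],[[2.1,8.5,0],2.5,5]]}}

```text
time_s: 42.93
position: [0.5494, -0.0171, 0.2242]
ee_rot: [[-0.357, 0.934, 0.002], [0.934, 0.357, -0.0], [-0.001, 0.001, -1.0]]
force: [-0.1, -0.5, 7.2]
finger_gap: 0.0097
```

Run:
```python
from h import *
p,h=cur(); print(p,h,env.state()['force'],env.state()['finger_gap'])
t=eyes.get_image('top');print([ (a,round(float(c)%360,1)) for a,q,c in door(t)])
H=np.array([.668,-.179]); v=p[:2]-H; print(np.hypot(*v))
```

```text
[ 0.54941538 -0.01712396  0.22415927] 20.90096090253874 [-0.14976207 -0.53839153  7.17312726] 0.00970054634390104
[]
0.20066430504104318
```

Call:
{"api": "jog_arm", "payload": {"commands": [[[2.1,8.5,0],2.5,5],[[2.1,8.5,0],2.5,5],[[2.1,8.5,0],2.5,5],[[2.1,8.5,0],2.5,5],[[2.1,8.5,0],2.5,5]]}}

```text
time_s: 43.4
position: [0.5873, 0.0047, 0.2242]
ee_rot: [[-0.146, 0.989, 0.002], [0.989, 0.146, 0.0], [-0.0, 0.002, -1.0]]
force: [-1.4, -0.3, 7.0]
finger_gap: 0.0098
```

Call:
{"api": "jog_arm", "payload": {"commands": [[[2.1,8.5,0],2.5,5],[[2.1,8.5,0],2.5,5],[[1.7,6.8,0],2,5],[[1.3,5.1,0],1.5,5],[[1.3,5.1,0],1.5,5]]}}

```text
time_s: 43.82
position: [0.6205, 0.0159, 0.2242]
ee_rot: [[0.027, 1.0, 0.002], [1.0, -0.027, 0.0], [0.0, 0.002, -1.0]]
force: [-0.7, 1.2, 7.1]
finger_gap: 0.0099
```

Call:
{"api": "jog_arm", "payload": {"commands": [[[1,4,0],1,5],[[1,4,0],1,5],[[1,4,0],1,5]]}}

```text
time_s: 44.07
position: [0.6309, 0.0181, 0.2241]
ee_rot: [[0.079, 0.997, -0.003], [0.997, -0.079, 0.0], [-0.0, -0.003, -1.0]]
force: [-7.5, 1.4, 7.7]
finger_gap: 0.0098
```

Run:
```python
from h import *
p,h=cur(); print(p,h,env.state()['force'],env.state()['finger_gap'])
t=eyes.get_image('top');print([ (a,q,round(float(c),1)) for a,q,c in door(t)])
```

```text
[0.63089072 0.01813607 0.22412976] -4.5210017611572 [-7.48920168  1.37138087  7.73618202] 0.009796697422759706
[('red', array([ 0.66909807, -0.09998902]), -5.1)]
```

Call:
{"api": "jog_arm", "payload": {"commands": [[[0.8,3.5,0],1,5],[[0.8,3.5,0],1,5],[[0,0,0],0,5],[[0,0,0],0,5]]}}

```text
time_s: 44.45
position: [0.6373, 0.0192, 0.2241]
ee_rot: [[0.113, 0.994, -0.005], [0.994, -0.113, 0.0], [-0.0, -0.005, -1.0]]
force: [-16.0, 0.1, 14.2]
finger_gap: 0.0098
```

Call:
{"api": "jog_arm", "payload": {"commands": [[[0.5,2.5,0],0.5,5],[[0,0,0],0,5],[[0,0,0],0,5]]}}

```text
time_s: 44.7
position: [0.6374, 0.0192, 0.224]
ee_rot: [[0.121, 0.993, -0.011], [0.993, -0.121, -0.0], [-0.002, -0.011, -1.0]]
force: [-32.9, -0.9, 21.9]
finger_gap: 0.0095
```

Call:
{"api": "jog_arm", "payload": {"commands": [[[0,-2,0],0,5],[[0,0,0],0,30],[[0,0,0],0,30],[[0,0,0],0,30],[[0,0,0],0,30]]}}

```text
time_s: 45.12
position: [0.6398, 0.0195, 0.2228]
ee_rot: [[0.121, 0.993, 0.0], [0.993, -0.121, 0.0], [0.0, 0.0, -1.0]]
force: [-0.8, -0.6, 0.2]
finger_gap: 0.0297
```

Call:
{"api": "jog_arm", "payload": {"commands": [[[0,0,-20],0,30],[[0,0,-30],0,30],[[0,0,-30],0,30],[[0,-35,-10],0,30],[[0,-40,0],0,30]]}}

```text
time_s: 45.53
position: [0.5664, 0.0284, 0.3153]
ee_rot: [[0.122, 0.993, 0.005], [0.993, -0.122, -0.0], [0.0, 0.005, -1.0]]
force: [0.2, 0.1, 0.2]
finger_gap: 0.0299
```

Call:
{"api": "jog_arm", "payload": {"commands": [[[0,-40,0],0,30],[[30,-25,0],0,30],[[35,-15,0],0,30],[[38,0,0],0,30],[[38,0,0],0,30]]}}

```text
time_s: 45.95
position: [0.5023, 0.1797, 0.3137]
ee_rot: [[0.122, 0.993, 0.001], [0.993, -0.122, 0.0], [0.0, 0.001, -1.0]]
force: [0.9, -0.0, 0.0]
finger_gap: 0.0299
```

Call:
{"api": "jog_arm", "payload": {"commands": [[[38,0,0],0,30],[[38,0,0],0,30],[[38,0,0],0,30],[[0,0,0],0,30],[[0,0,0],0,30]]}}

```text
time_s: 46.37
position: [0.5164, 0.2929, 0.3123]
ee_rot: [[0.119, 0.993, -0.001], [0.993, -0.119, -0.0], [-0.0, -0.001, -1.0]]
force: [0.7, -0.2, -0.5]
finger_gap: 0.03
```

Run:
```python
from h import *
p,h=cur(); print(p,h,env.state()['force'],env.state()['time_s'])
t=eyes.get_image('top');s=eyes.get_image('scene');print([ (a,np.round(q,4),round(float(c),2)) for a,q,c in door(t)])
a=cv2.resize(t[90:330,100:440],(680,480)); b=cv2.resize(s[150:270,170:310],(140,120))
cv2.imwrite('pics/fin.png',a[:,:,::-1])
```

```text
[0.51642182 0.29287    0.31226908] -6.8133717328220875 [ 0.66909619 -0.20108629 -0.53232458] 46.3667
[('red', array([ 0.6721, -0.0996]), -7.22), ('yellow', array([ 0.6776, -0.0554]), -7.17), ('green', array([ 0.6828, -0.0102]), -7.02), ('blue', array([0.6889, 0.0346]), -7.2)]
```

View pics/fin.png

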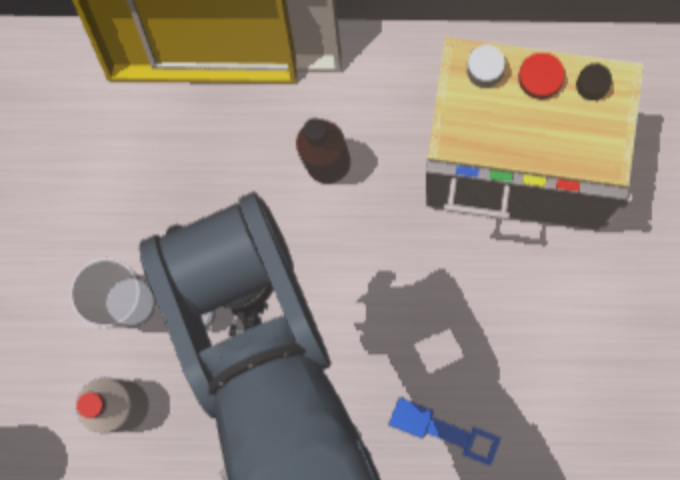

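```bash
python3 -c "
from plant import env
print(env.finish_job())"
```

```text
the job is handed in; nothing more can be done
None
```

The job is handed in at about 46 s of the 210 s. I pulled the cupboard open past its catch, hung the red, yellow, green and small blue paddles on their own hooks, and pushed the door shut. I left the larger blue paddle, the grey look-alike and everything else on the bench alone.

**Last checks**
- **Hanging:** pictures before closing showed red, yellow and green on their hooks. Blue I confirmed only from its outline in the scene camera, which had the same size and height as the hanging green one.
- **Door shut:** it stopped hard under about 33 N. After I let go, the marks on its top edge were within about 0.5 mm of where they stood before opening, so the catch has held.
- **Bench:** no small paddle was visible in the last picture, though the arm hid part of the bench, and nothing I could see had shifted.
- **Not checked:** I could not see inside the shut cupboard, so I can't confirm the paddles are still hanging. The closing swing was slow, and I felt no unexpected push before the catch.

**What disagreed or went wrong**
- The fingertips stand only about 3 mm ahead of the TCP in practice, not the stated 25 mm. The first grip on the handle and the first on the red paddle closed above them and had to be redone lower.
- Tugging the red paddle to test it swung the door back about 8°, so I measured the hooks again before hanging the rest.

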